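# Load the parts washer from the organiser

## Robot

A 6-joint arm with a two-finger parallel gripper is mounted at the origin on the work surface. World frame = base frame: x ahead of the robot, y to its left, z up, the work surface at z = 0. Lengths are in m, angles in rad, forces in N, time in s.
With the tool pointing down it reaches from about 0.25 to 0.8 m from the base axis. Payload 8.5 kg.
Tool frame: the origin (TCP) lies at the very end of the fingers, on their centre line; the grasp point (between the pads) lies 19 mm behind it; z points along the fingers, x is the direction in which the jaws open and shut, and the axes are right-handed (so a half turn about z gives the same grasp; the last joint's range is limited). The gripper opens to 85 mm and grips with 20 to 120 N. Pads are 22 mm wide; open, the fingers measure 114 mm over their backs; the gripper's body (76 mm by 85 mm) begins 54 mm behind the grasp point. The pads swing forward as they close: fully open they stand 13 mm farther back than shut.
Start: joints at [1.315, 0.238, -0.013, 1.319, 0, 1.571], TCP at [0.133, 0.508, 0.231] pointing down, gripper open.
Joint ranges: [-2.66, 2.66], [-1.03, 1.9], [-1.14, 1.46], [-1.82, 2.27], [-1.45, 1.34], [-3.14, 3.14]. Speed limits (rad/s): [2.22, 2.22, 2.79, 3.14, 3.14, 3.14].

## Interface

Orientations are given as a unit quaternion [x, y, z, w].
In Python, from workcell import arm gives the robot as it stands.
- The arm moves only by the tool drive_tool, never from a script. Its arguments are lists of equal length, an entry for each row: "xyz": the shift along the tool's x, y, z in cm, a list of three; "angular": the turn, a rotation vector about the tool's x, y, z in degrees, a list of three. A call has 1 to 10 rows; each row is the pose to reach, as a shift and turn from the pose measured when the call began, along the tool's axes at that moment; what a row does not reach only later rows make up. A row lasts 1/10 s, in which the tool goes at most 50 mm and 8.59 degrees, less where a joint would pass 70% of its speed; a pose out of reach is approached as far as the arm can. A call with a gripper value outside its range is refused whole. "gripper" is the opening, from -1 (shut) to 1 (fully open), set as the call begins (left out, the last holds). The fingers move at their own pace and stop on an object; "grip_force" is the grip in N (left out, the last holds). Time passes only in rows, so rows that repeat a pose let the fingers close. It gives the time, the measured TCP pose, the force and the opening at its end, in the units of the state.
- arm.read_state(): the state, without advancing time (a new reading comes with each control period).
- arm.get_image(name): name is "scene" or "top" or "wrist"; returns (picture, depth): 420x560x3 uint8, red, green, blue; 420x560 float32, m along the optical axis (not along the pixel's ray), 0 where there is no reading.
- arm.camera_params(name): a dict with "camera_matrix" (3x3 intrinsics, pixels), "cam_to_world" (4x4, takes a point from camera to world coordinates); the wrist camera has in their place "T_tool_cam" (4x4, takes a point from camera to tool coordinates, whose origin is the TCP and whose axes are the tool frame's). Camera axes: x right, y up, looking along -z (the intrinsics and any distortion apply to the point x, -y, -z); pixel columns grow to the right and rows downward; lengths in m; the calibration is good to about 2 mm. A picture is of the moment at which its call begins: read the wrist's pose just before it. camera_params takes no time and is no camera call.
- arm.hand_in(): hands the job in, once; it reports no verdict.
The state is a dict: "clock": time; "qpos": joint angles; "dq": joint speeds; "tau": joint torques, N m; "position": TCP position; "orientation": TCP orientation; "force": force on the tool from outside, world axes, zero at the start; "ft_torque": the same for the moment, N m; "finger_gap": finger opening in m.
Only numpy, scipy, OpenCV 4.12 (cv2) and the standard library are available. Lean on these libraries where they do the work, as an engineer would, in place of code of your own. Each camera call takes 0.05 s, during which the arm holds its last target.

## Task

Load all the hex nuts into the pan of the wash station: lift the organiser and tip it towards the hex nuts' corner over the pan so that only that compartment empties, and also put in the hex nuts lying loose on the bench. With every hex nut in the pan, turn the feed knob to wind the carriage along until the pan is centred under the spray head. Leave the organiser level on its rubber mat with the square nuts, washers and bush still in their own compartments, and do not disturb the other things on the bench.

Things in the scene. Friction and masses are not known exactly. Their poses are not given: they have to be found in the camera images.
- organiser: grey plastic tray 140 x 140 x 34 mm high, 0.5 kg, any yaw; origin centre of underside, z up. Floor, walls 4 mm; dividers on its x and y axes make 4 compartments: hex nuts +x+y, square nuts -x+y, washers +x-y, bush -x-y. Walls stop 40 mm short of each outer corner (open mouth to the floor). Pieces slide from about 11-17 deg tilt. Central bar handle: 56 long (x), 14 thick (y), z 34 to 78 mm
- spout (a point): outermost floor corner of the hex nuts' compartment, at x = y = 70 mm, 4 mm above the underside of the organiser; axes as the organiser's
- mat: black rubber mat, 160 x 160 x 3 mm, fixed; the organiser's place. Origin at the centre of its underside
- spray_head (a point): centre of the underside of the steel spray head (56 mm wide, 188 mm above the bench), fixed; axes: y along the carriage's way. The wash station's grey base plate (300 x 420 x 12 mm) is centred at x -45, y -40 mm from here. A 20 mm post stands at x +90, y +150 mm from here; an arm 222 mm above the bench joins it to the head
- carriage (a joint): travel of the carriage along the station's +y axis, m: 0 to 0.02 at the start, 0.150 when the pan is centred under the spray head, stop at 0.17. It moves only by its feed knob (0.024 m per radian of knob) and stays where it is left
- pan (a point): centre of the inner floor of the open steel pan on the carriage, axes as the station's (y is its travel). Pan 140 (x) x 160 (y) mm outside, 4 mm walls, rim 40 mm above this point; this point is 30 mm above the bench
- knob_grip (a point): middle of the black bar grip of the feed knob, on its upright axis, 75 mm above the bench, 150 mm from the pan's centre on its -x side; x along the bar. Bar 46 long (x), 14 thick (y), 28 mm high, top 14 mm above here. Clockwise from above drives the carriage, and the knob with it, along +y of pan: 24 mm per rad, 5.4 to 6.3 rad in all, 0.15 N m. It may be regripped at will
- nut1: plain steel hex nut, 20 mm across flats, 23 mm across corners, 16 mm high, 30 g; origin at the centre of its underside, z up when it lies flat. Starts in the organiser's +x +y compartment; two to four of these exist (absent ones are None)
- nut2: plain steel hex nut, 20 mm across flats, 23 mm across corners, 16 mm high, 30 g; origin at the centre of its underside, z up when it lies flat. Starts in the organiser's +x +y compartment; two to four of these exist (absent ones are None)
- nut3: plain steel hex nut, 20 mm across flats, 23 mm across corners, 16 mm high, 30 g; origin at the centre of its underside, z up when it lies flat. Starts in the organiser's +x +y compartment; two to four of these exist (absent ones are None)
- nut4: plain steel hex nut, 20 mm across flats, 23 mm across corners, 16 mm high, 30 g; origin at the centre of its underside, z up when it lies flat. Starts in the organiser's +x +y compartment; two to four of these exist (absent ones are None)
- stray1: plain steel hex nut, 20 mm across flats, 23 mm across corners, 16 mm high, 30 g; origin at the centre of its underside, z up when it lies flat. Starts loose on the bench; two or three of these exist (absent ones are None)
- stray2: plain steel hex nut, 20 mm across flats, 23 mm across corners, 16 mm high, 30 g; origin at the centre of its underside, z up when it lies flat. Starts loose on the bench; two or three of these exist (absent ones are None)
- stray3: plain steel hex nut, 20 mm across flats, 23 mm across corners, 16 mm high, 30 g; origin at the centre of its underside, z up when it lies flat. Starts loose on the bench; two or three of these exist (absent ones are None)
- square1: steel square nut 17 x 17 x 10 mm, stays in the organiser's -x +y compartment; origin at its underside
- square2: steel square nut 17 x 17 x 10 mm, stays in the organiser's -x +y compartment; origin at its underside
- washer1: thick steel washer, 19 mm across, 5 mm high, stays in the organiser's +x -y compartment; origin at its underside
- washer2: thick steel washer, 19 mm across, 5 mm high, stays in the organiser's +x -y compartment; origin at its underside
- bush: plain steel bush, 22 mm across, 20 mm high, stays in the organiser's -x -y compartment; origin at its underside
- spanner: bystander, leave alone: combination spanner lying flat
- screwdriver: bystander, leave alone: screwdriver lying flat
- bearing: bystander, leave alone: ball bearing lying flat, 52 mm across, 15 mm high
- socket: bystander, leave alone: socket standing, 28 mm across, 36 mm high

How it is judged:
By the outcome, as a careful person would: the job done as asked, in the order asked, and still so for the second after the job is handed in, with the robot touching nothing.
Of nut1, nut2, nut3, nut4 only 2 to 4 are there at a start; the rules pass over those that are not, and their reading is None.
Of stray1, stray2, stray3 only 2 to 3 are there at a start; the rules pass over those that are not, and their reading is None.
At some moment in a run one of stray1, stray2, stray3 may be knocked a few centimetres aside while the robot is not near it.
It also fails if it takes over 210 s, if anything falls off the work surface, if the arm or the gripper's body presses on something with over 40 N, if the wrist force passes 120 N, or if a joint passes its speed limit or range.

## Working session

There is one attempt and no reset: what is moved stays moved. The work goes in short steps, Python scripts to look and compute and a tool call to move; the robot and the scene stay as the last step left them, time stands still between calls to the robot, and variables do not carry over. Pictures are saved under pics/ and viewed, and the job is handed in when it is done.

Besides the shell and the picture viewer there is one more tool, called after ">>>" as a command line: name --argument value ..., lists and objects as JSON in quotes. drive_tool: Moves the arm, as the interface text tells. Its arguments: {"type":"object","properties":{"xyz":{"type":"array"},"angular":{"type":"array"},"gripper":{"type":"number"},"grip_force":{"type":"number"}},"required":["xyz","angular"]}

```bash
ls; mkdir -p pics
python3 - <<'E'
from workcell import arm
import cv2,numpy as np
s=arm.read_state()
print({k:np.round(v,3) if v is not None else v for k,v in s.items()})
for n in ("scene","top"):
    im,d=arm.get_image(n); cv2.imwrite(f"pics/{n}0.png",im[:,:,::-1]); np.save(f"pics/{n}0.npy",d)
    p=arm.camera_params(n); print(n,{k:np.round(v,3).tolist() if not isinstance(v,str) else v for k,v in p.items()})
p=arm.camera_params("wrist");print({k:np.round(v,4).tolist() for k,v in p.items()})
E
```

```text
pics
{'clock': np.float64(0.0), 'qpos': array([ 1.315,  0.239, -0.014,  1.319, -0.   ,  1.571]), 'dq': array([-0.   , -0.   , -0.   , -0.   ,  0.001,  0.002]), 'tau': array([-1.0000e-03, -5.3878e+01,  3.4645e+01,  1.8000e-02, -0.0000e+00,
       -0.0000e+00]), 'position': array([0.133, 0.508, 0.231]), 'orientation': array([ 0.792,  0.611, -0.001,  0.   ]), 'force': array([-0.503,  0.295,  0.536]), 'ft_torque': array([0.013, 0.058, 0.006]), 'finger_gap': np.float64(0.086)}
scene {'camera_matrix': [[516.919, 0.0, 295.364], [0.0, 516.919, 204.717], [0.0, 0.0, 1.0]], 'cam_to_world': [[0.045, -0.76, 0.648, 1.397], [0.999, 0.022, -0.043, -0.09], [0.018, 0.649, 0.76, 1.122], [0.0, 0.0, 0.0, 1.0]]}
top {'camera_matrix': [[448.892, 0.0, 277.218], [0.0, 448.892, 216.406], [0.0, 0.0, 1.0]], 'cam_to_world': [[-0.018, 0.998, -0.063, 0.526], [-1.0, -0.016, 0.02, -0.025], [0.018, 0.064, 0.998, 1.107], [0.0, 0.0, 0.0, 1.0]]}
{'camera_matrix': [[289.7034, 0.0, 278.7909], [0.0, 289.7034, 209.2912], [0.0, 0.0, 1.0]], 'T_tool_cam': [[1.0, -0.0002, 0.0002, -0.0004], [-0.0001, -0.9444, -0.3289, -0.0836], [0.0003, 0.3289, -0.9444, -0.1425], [0.0, 0.0, 0.0, 1.0]]}
```

View pics/top0.png

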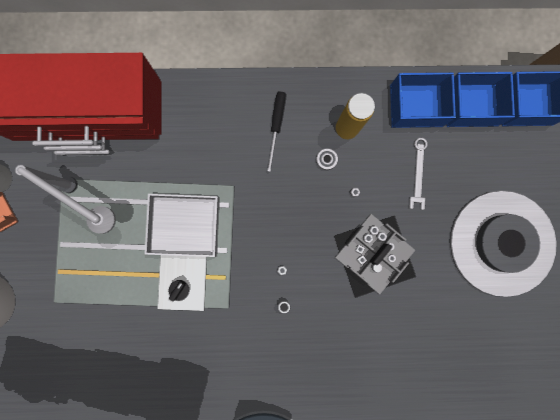

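View pics/scene0.png

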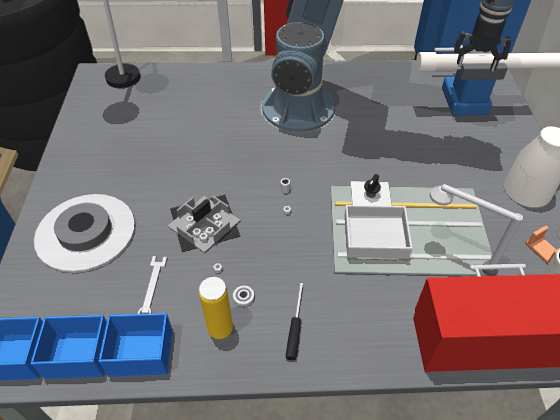

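```bash
cat > h.py <<'E'
from workcell import arm
import cv2,numpy as np
from scipy.spatial.transform import Rotation as R
def params(n,st=None):
    p=arm.camera_params(n)
    K=np.array(p['camera_matrix'])
    if n=='wrist':
        T=np.eye(4);T[:3,:3]=R.from_quat(st['orientation']).as_matrix();T[:3,3]=st['position']
        C=T@np.array(p['T_tool_cam'])
    else: C=np.array(p['cam_to_world'])
    return K,C
def ray(K,C,u,v):
    d=np.array([(u-K[0,2])/K[0,0],-(v-K[1,2])/K[1,1],-1.])
    return C[:3,3],C[:3,:3]@d
def at_z(KC,u,v,z):
    o,d=ray(*KC,u,v); t=(z-o[2])/d[2]; return o+t*d
def at_d(KC,u,v,depth):
    o,d=ray(*KC,u,v); return o+depth*d
def proj(KC,P):
    K,C=KC; q=np.linalg.inv(C)@np.append(P,1); 
    return K[0,2]+K[0,0]*q[0]/-q[2], K[1,2]+K[1,1]*(-q[1])/-q[2]
def snap(n,name):
    st=arm.read_state(); im,d=arm.get_image(n); im=im[:,:,::-1].copy()
    cv2.imwrite(f'pics/{name}.png',im); np.save(f'pics/{name}.npy',d)
    return im,d,params(n,st)
def crop(im,u0,v0,u1,v1,s,name):
    c=cv2.resize(im[v0:v1,u0:u1],None,fx=s,fy=s,interpolation=cv2.INTER_CUBIC); cv2.imwrite(f'pics/{name}.png',c)
def rowmove(st,P,Rm=None):
    """shift(cm)/rotvec(deg) in tool frame from state st to world pose"""
    R0=R.from_quat(st['orientation'])
    x=R0.inv().apply(np.array(P)-st['position'])*100
    a=np.zeros(3) if Rm is None else (R0.inv()*Rm).as_rotvec(degrees=True)
    return np.round(x,2),np.round(a,2)
def down(yaw):
    """tool pointing down, tool x axis along world yaw (deg)"""
    c,s=np.cos(np.radians(yaw)),np.sin(np.radians(yaw))
    return R.from_matrix(np.array([[c,s,0],[s,-c,0],[0,0,-1]]))
E
python3 - <<'E'
from h import *
im=cv2.imread('pics/top0.png'); 
crop(im,330,180,430,300,5,'c1'); crop(im,50,170,240,320,4,'c2'); crop(im,260,140,380,320,4,'c3')
im=cv2.imread('pics/scene0.png'); crop(im,160,170,300,290,5,'c4'); crop(im,320,170,500,280,4,'c5')
print(arm.camera_params('top').keys())
E
```

```text
dict_keys(['camera_matrix', 'cam_to_world'])
```

View pics/c1.png

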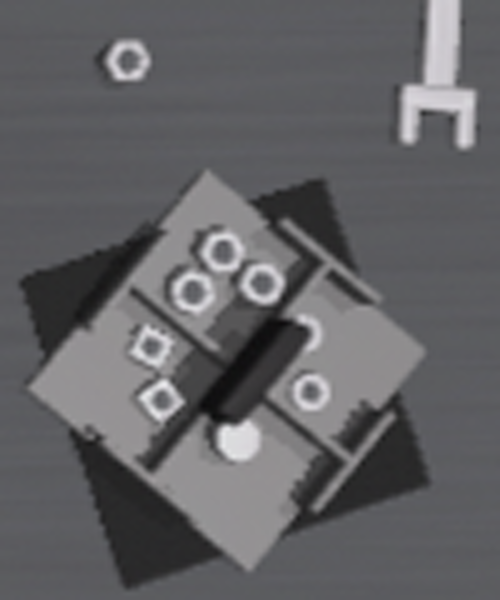

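View pics/c2.png

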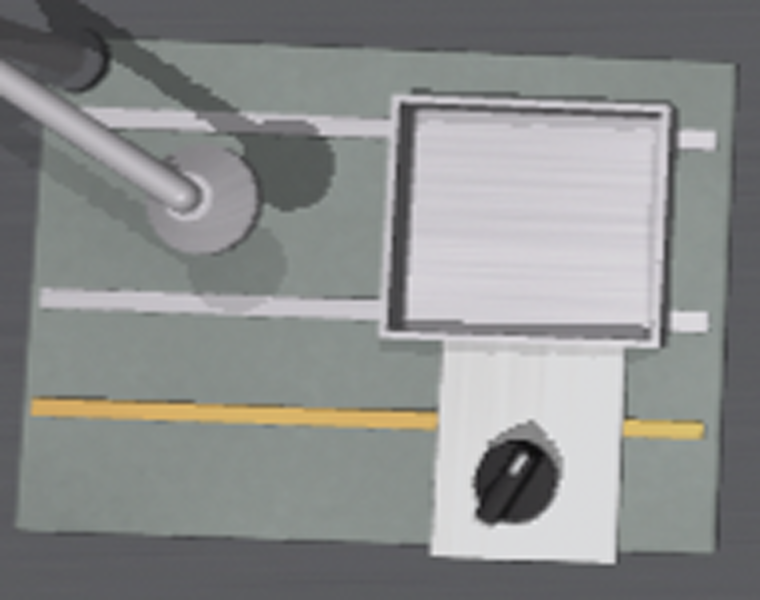

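View pics/c3.png

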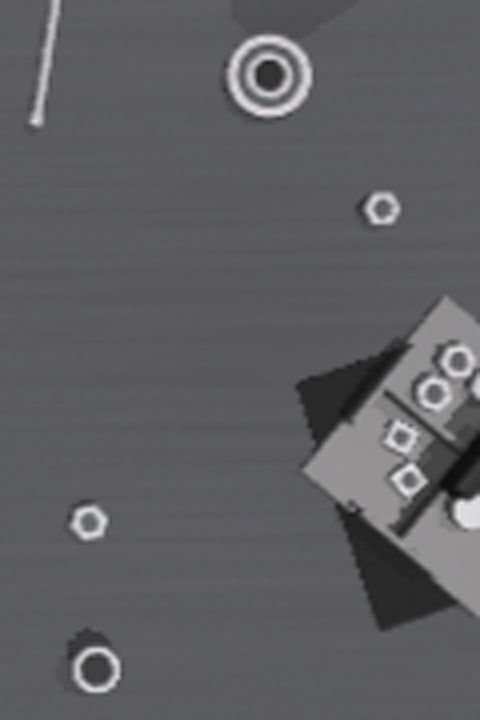

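View pics/c4.png

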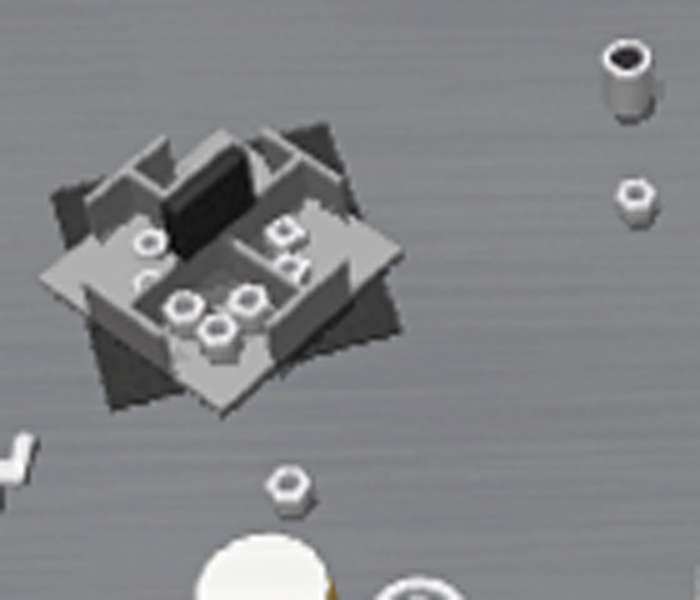

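View pics/c5.png

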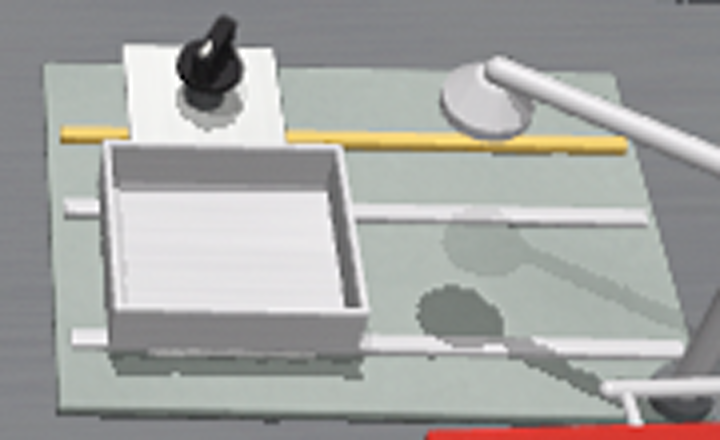

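Run:
```python
from h import *
T=params('top'); S=params('scene')
def sh(name,pts,z,s,off,KC=T):
    P=np.array([at_z(KC,u/s+off[0],v/s+off[1],z) for u,v in pts]); print(name,np.round(P[:,:2],4).tolist())
    if len(P)==4:
        print('  c',np.round(P.mean(0),4),'sides',np.round([np.linalg.norm(P[i]-P[(i+1)%4]) for i in range(4)],3),'angs',[round(float(np.degrees(np.arctan2(*(P[(i+1)%4]-P[i])[[1,0]]))),1) for i in range(4)])
sh('org',[(208,170),(427,352),(250,570),(28,385)],.007,5,(330,180))
sh('mat',[(325,180),(430,485),(128,588),(20,280)],.003,5,(330,180))
sh('pan',[(392,96),(676,104),(662,347),(380,336)],.07,4,(50,170))
sh('base',[(45,40),(738,64),(714,552),(17,528)],.012,4,(50,170))
sh('head',[(205,198)],.188,4,(50,170))
sh('knob',[(530,447),(487,520)],.089,4,(50,170))
sh('handle',[(292,328),(228,412)],.078,5,(330,180))
sh('stray',[(128,60)],.016,5,(330,180)); sh('stray',[(89,522)],.016,4,(260,140))
sh('socket',[(96,670)],.036,4,(260,140)); sh('bearing',[(269,76)],.015,4,(260,140))
sh('S org',[(225,412),(403,248),(225,130),(40,275)],.007,5,(160,170),S)
sh('S pan',[(103,143),(344,148),(367,314),(108,310)],.07,4,(320,170),S)
sh('S stray',[(290,484),(636,192)],.016,5,(160,170),S)
sh('S head',[(487,105)],.188,4,(320,170),S)
for u,v in [(355,192),(282,270),(180,225),(100,218),(380,225),(355,105)]:
    d=np.load('pics/top0.npy')[v,u]; print(u,v,np.round(at_d(T,u,v,d),4))
```

```text
org [[0.5977, -0.2792], [0.5063, -0.3845], [0.4019, -0.2937], [0.4937, -0.1875]]
  c [ 0.4999 -0.2862  0.007 ] sides [0.139 0.138 0.14  0.139] angs [-131.0, 139.0, 49.2, -41.4]
mat [[0.592, -0.3382], [0.4411, -0.3848], [0.3939, -0.2345], [0.5452, -0.1855]]
  c [ 0.493  -0.2858  0.003 ] sides [0.158 0.158 0.159 0.16 ] angs [-162.8, 107.4, 18.0, -72.9]
pan [[0.6483, 0.2523], [0.6411, 0.0888], [0.5011, 0.0981], [0.5103, 0.2591]]
  c [0.5752 0.1746 0.07  ] sides [0.164 0.14  0.161 0.138] angs [-92.5, 176.2, 86.7, -2.8]
base [[0.6926, 0.478], [0.6716, 0.057], [0.3762, 0.0749], [0.3988, 0.4908]]
  c [0.5348 0.2752 0.012 ] sides [0.421 0.296 0.417 0.294] angs [-92.9, 176.5, 86.9, -2.5]
head [[0.5836, 0.3154]]
knob [[0.447, 0.1702], [0.407, 0.1943]]
handle [[0.5196, -0.2993], [0.4818, -0.2685]]
stray [[0.6518, -0.2394]]
stray [[0.4638, -0.0561]]
socket [[0.378, -0.0581]]
bearing [[0.7346, -0.1719]]
S org [[0.6039, -0.271], [0.4963, -0.1806], [0.4064, -0.2845], [0.5093, -0.3778]]
  c [ 0.504  -0.2785  0.007 ] sides [0.141 0.137 0.139 0.143] angs [140.0, -130.9, -42.2, 48.5]
S pan [[0.5079, 0.1042], [0.517, 0.2656], [0.6531, 0.255], [0.6449, 0.0925]]
  c [0.5807 0.1794 0.07  ] sides [0.162 0.137 0.163 0.138] angs [86.8, -4.5, -92.9, 175.1]
S stray [[0.6561, -0.2336], [0.4672, -0.0509]]
S head [[0.5842, 0.3193]]
355 192 [ 0.6516 -0.2376  0.0179]
282 270 [ 0.4651 -0.0555  0.017 ]
180 225 [0.5773 0.1867 0.0308]
100 218 [0.5847 0.3068 0.2179]
380 225 [ 0.5702 -0.2992  0.0069]
355 105 [ 0.8177 -0.2115  0.1786]
```

Run:
```python
from h import *
st=arm.read_state()
print(rowmove(st,[.466,-.054,.13],down(0)))
print(rowmove(st,[.25,.25,.23],down(30)))
```

```text
(array([-45.89,  46.45,  10.13]), array([5.000e-02, 6.000e-02, 7.534e+01]))
(array([-21.95,  17.86,   0.1 ]), array([3.000e-02, 7.000e-02, 4.534e+01]))
```

>>> drive_tool --xyz '[[-3,3,0],[-6,6,0],[-9.5,9.5,0],[-13,13,0],[-16.5,16.5,0],[-20,20,0],[-23,23,0],[-26.5,26.5,0],[-30,30,0],[-33,33,0]]' --angular '[[0,0,7.5],[0,0,15],[0,0,22],[0,0,30],[0,0,37],[0,0,45],[0,0,52],[0,0,60],[0,0,68],[0,0,75]]' --gripper 0.1

```text
clock: 1.1
position: [0.3691, 0.1026, 0.2312]
orientation: [1.0, -0.0, 0.0, 0.001]
force: [1.0, 1.3, -0.3]
finger_gap: 0.0468
```

Run:
```python
from h import *
st=arm.read_state();print(np.round(st['qpos'],2),st['position'],st['finger_gap'],st['clock'])
print(rowmove(st,[.466,-.054,.13],down(0)))
```

```text
[ 0.27 -0.01 -0.3   1.28 -0.    1.84] [0.3690542  0.10261542 0.23120814] 0.04678775045575564 1.1
(array([ 9.7 , 15.65, 10.14]), array([ 0.07, -0.  , -0.01]))
```

>>> drive_tool --xyz '[[3,4.5,2],[6,9,5],[8.5,13,8],[9.7,15.6,10],[9.7,15.6,10],[9.7,15.6,10]]' --angular '[[0,0,0],[0,0,0],[0,0,0],[0,0,0],[0,0,0],[0,0,0]]'

```text
clock: 1.7
position: [0.4654, -0.0546, 0.1299]
orientation: [1.0, -0.001, -0.002, 0.0]
force: [0.1, -0.3, 0.8]
finger_gap: 0.0469
```

Run:
```python
from h import *
st=arm.read_state();print(st['position'],st['clock'])
im,d,KC=snap('wrist','w1'); print(proj(KC,[.466,-.054,.016]))
```

```text
[ 0.46540734 -0.05464662  0.12993028] 1.7
(np.float64(278.572008600208), np.float64(203.301381179334))
```

View pics/w1.png

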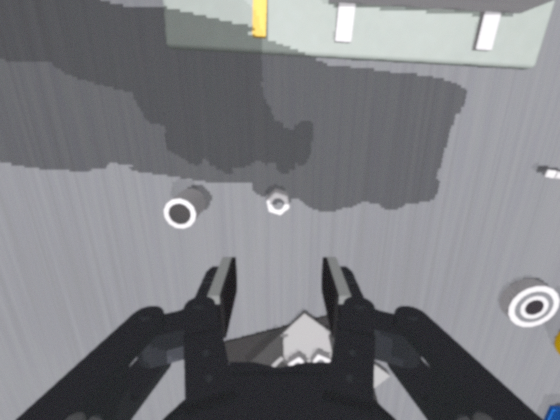

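Run:
```python
from h import *
im=cv2.imread('pics/w1.png'); crop(im,258,184,298,224,12,'c6')
```

```text
(no output)
```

View pics/c6.png

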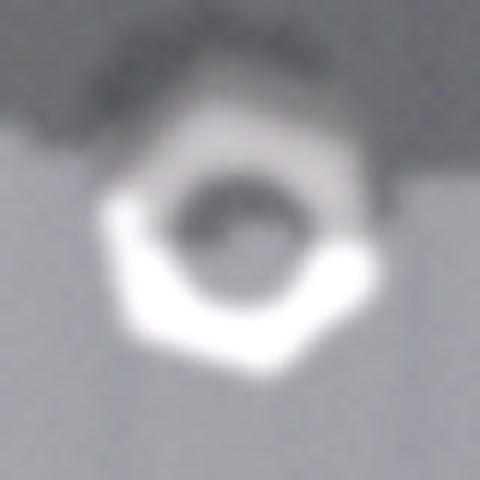

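Run:
```python
from h import *
st=arm.read_state(); KC=params('wrist',st)
P=at_z(KC,278.2,203.7,.016);print(P)
print(rowmove(st,[P[0],P[1],.004],down(11)))
```

```text
[ 0.46575744 -0.05371851  0.016     ]
(array([ 0.06, -0.  , 12.69]), array([  0.03,   0.12, -11.1 ]))
```

>>> drive_tool --xyz '[[0,0,4],[0,0,7.5],[0.05,0,10],[0.05,0,11.7],[0.05,0,12.6],[0.05,0,12.6]]' --angular '[[0,0,-6],[0,0,-11],[0,0,-11],[0,0,-11],[0,0,-11],[0,0,-11]]'

```text
clock: 2.35
position: [0.4652, -0.0527, 0.005]
orientation: [0.995, 0.096, -0.001, 0.0]
force: [-0.1, 0.6, 0.4]
finger_gap: 0.0469
```

>>> drive_tool --xyz '[[0,0,0],[0,0,0],[0,0,0],[0,0,0],[0,0,0]]' --angular '[[0,0,0],[0,0,0],[0,0,0],[0,0,0],[0,0,0]]' --gripper -1 --grip_force 40

```text
clock: 2.85
position: [0.466, -0.0524, 0.0064]
orientation: [0.995, 0.096, -0.0, -0.0]
force: [-1.2, 2.6, 6.3]
finger_gap: 0.0188
```

>>> drive_tool --xyz '[[0,0,-3],[0,0,-7],[0,0,-11],[0,0,-15],[0,0,-15]]' --angular '[[0,0,0],[0,0,0],[0,0,0],[0,0,0],[0,0,0]]'

```text
clock: 3.35
position: [0.4691, -0.0527, 0.1623]
orientation: [0.995, 0.096, 0.005, 0.001]
force: [0.3, -0.3, -0.6]
finger_gap: 0.0185
```

Run:
```python
from h import *
st=arm.read_state();print(st['position'],st['clock'])
print(rowmove(st,[.578,.195,.16],down(0)))
im,d,KC=snap('wrist','w2')
```

```text
[ 0.46908945 -0.05269374  0.16232223] 3.35
(array([ 15.41, -22.24,   0.31]), array([ 0.11, -0.52, 10.99]))
```

View pics/w2.png

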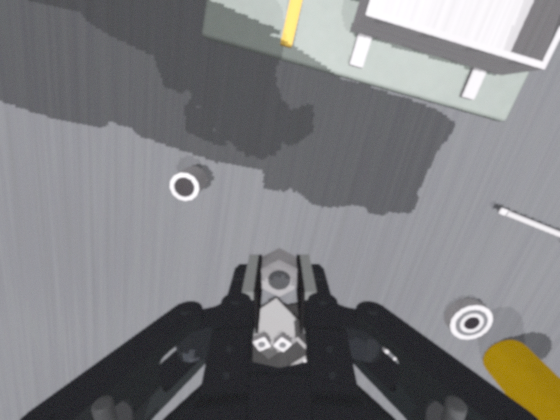

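>>> drive_tool --xyz '[[3,-4,0],[6,-8.5,0],[9,-13,0],[12,-17.5,0],[14.5,-21,0],[15.4,-22.2,0],[15.4,-22.2,3],[15.4,-22.2,7],[15.4,-22.2,10],[15.4,-22.2,10.5]]' --angular '[[0,0,0],[0,0,3],[0,0,6],[0,0,9],[0,0,11],[0,0,11],[0,0,11],[0,0,11],[0,0,11],[0,0,11]]'

```text
clock: 4.4
position: [0.5743, 0.1937, 0.0509]
orientation: [1.0, 0.0, -0.001, 0.002]
force: [-0.3, 0.2, -0.1]
finger_gap: 0.019
```

>>> drive_tool --xyz '[[0,0,1],[0,0,1.5],[0,0,1.5]]' --angular '[[0,0,0],[0,0,0],[0,0,0]]'

```text
clock: 4.7
position: [0.5745, 0.1937, 0.0368]
orientation: [1.0, -0.0, -0.0, 0.001]
force: [-0.6, 0.0, -0.5]
finger_gap: 0.0185
```

Release at ~3–4 mm above the pan floor, then lift.

>>> drive_tool --xyz '[[0,0,0],[0,0,0],[0,0,0]]' --angular '[[0,0,0],[0,0,0],[0,0,0]]' --gripper -0.1

```text
clock: 5.0
position: [0.5749, 0.1938, 0.0374]
orientation: [1.0, -0.0, 0.0, 0.001]
force: [0.0, 0.2, 0.8]
finger_gap: 0.0384
```

>>> drive_tool --xyz '[[0,0,-3],[0,0,-7],[0,0,-11],[0,0,-14],[0,0,-14]]' --angular '[[0,0,0],[0,0,0],[0,0,0],[0,0,0],[0,0,0]]'

```text
clock: 5.5
position: [0.577, 0.1949, 0.1823]
orientation: [1.0, -0.0, 0.004, -0.0]
force: [1.3, 1.2, -0.6]
finger_gap: 0.038
```

Run:
```python
from h import *
im,d,KC=snap('wrist','w3')
st=arm.read_state();print(st['position'],st['clock'])
print(rowmove(st,[.651,-.238,.13],down(-30)))
im,d,KC=snap('top','t3')
```

```text
[0.57609558 0.19453424 0.17982514] 5.55
(array([ 7.47, 43.25,  5.06]), array([-0.03, -0.3 , 29.99]))
```

View pics/w3.png

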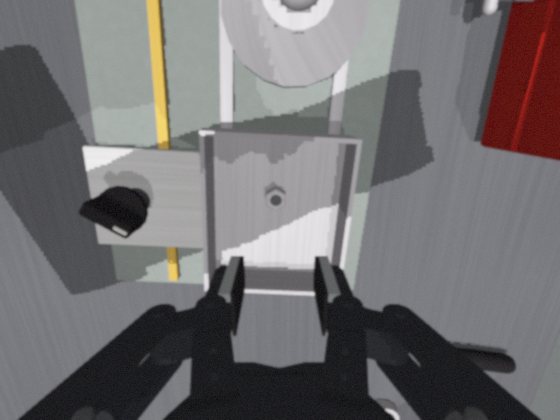

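View pics/t3.png

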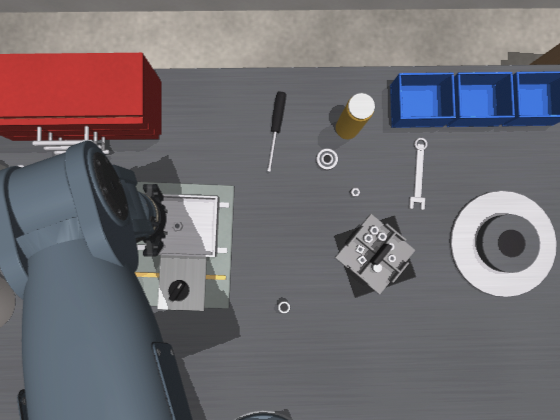

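>>> drive_tool --xyz '[[1,4.5,0],[1.5,9,0],[2.3,13.5,0],[3,18,0],[4,22.5,0],[5,27,0],[6,31.5,0],[6.5,36,1],[7,40,2],[7.4,43.2,3]]' --angular '[[0,0,0],[0,0,0],[0,0,0],[0,0,0],[0,0,0],[0,0,0],[0,0,0],[0,0,0],[0,0,0],[0,0,0]]'

```text
clock: 6.6
position: [0.6484, -0.2402, 0.1466]
orientation: [1.0, -0.001, -0.0, 0.001]
force: [0.5, 0.5, -0.0]
finger_gap: 0.0381
```

>>> drive_tool --xyz '[[0,0,1],[0,0,1],[0,0,1]]' --angular '[[0,0,0],[0,0,0],[0,0,0]]'

```text
clock: 6.9
position: [0.6478, -0.2391, 0.1356]
orientation: [1.0, -0.0, -0.001, 0.0]
force: [0.1, 0.4, 1.1]
finger_gap: 0.0384
```

Run:
```python
from h import *
st=arm.read_state();print(st['position'],st['clock'])
im,d,KC=snap('wrist','w4'); u,v=map(int,proj(KC,[.651,-.238,.016]));print(u,v)
crop(im,u-25,v-25,u+25,v+25,10,'c7')
```

```text
[ 0.64775529 -0.23910498  0.13564897] 6.9
281 201
```

View pics/w4.png

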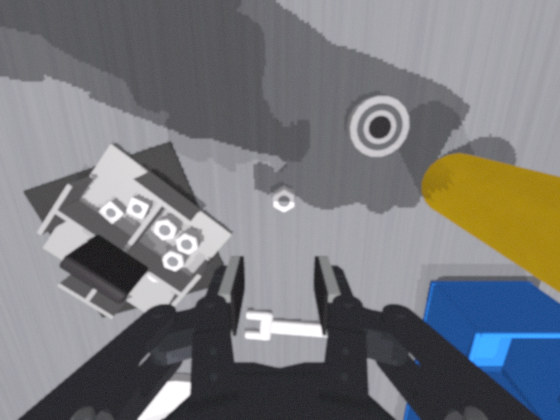

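View pics/c7.png

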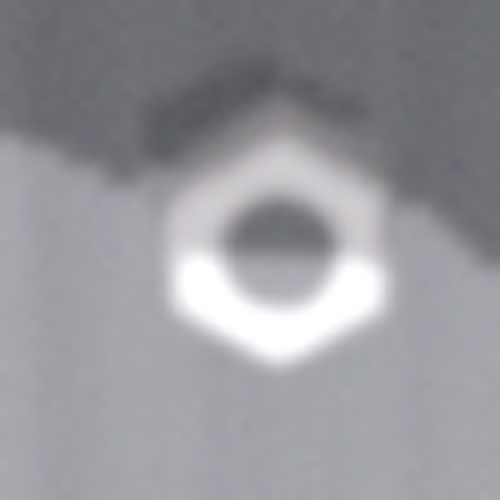

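Run:
```python
from h import *
st=arm.read_state(); KC=params('wrist',st)
P=at_z(KC,283.9,200.9,.016);print(P)
print(rowmove(st,[P[0],P[1]+.0005,.005],down(0)))
```

```text
[ 0.65418468 -0.23799038  0.016     ]
(array([ 0.6 , -0.15, 13.15]), array([ 0.04,  0.04, -0.02]))
```

>>> drive_tool --xyz '[[0.6,-0.1,4],[0.6,-0.1,8],[0.6,-0.1,11],[0.6,-0.1,12.5],[0.6,-0.1,13.1],[0.6,-0.1,13.1]]' --angular '[[0,0,0],[0,0,0],[0,0,0],[0,0,0],[0,0,0],[0,0,0]]'

```text
clock: 7.55
position: [0.6544, -0.237, 0.0057]
orientation: [1.0, 0.0, -0.0, 0.0]
force: [-0.2, -0.6, 0.4]
finger_gap: 0.0385
```

>>> drive_tool --xyz '[[0,0,0],[0,0,0],[0,0,0],[0,0,0],[0,0,0]]' --angular '[[0,0,0],[0,0,0],[0,0,0],[0,0,0],[0,0,0]]' --gripper -1 --grip_force 40

```text
clock: 8.05
position: [0.6554, -0.2368, 0.0075]
orientation: [1.0, 0.001, 0.001, 0.0]
force: [-0.1, 3.1, 7.6]
finger_gap: 0.0189
```

>>> drive_tool --xyz '[[0,0,-3],[0,0,-7],[0,0,-11],[0,0,-15],[0,0,-16]]' --angular '[[0,0,0],[0,0,0],[0,0,0],[0,0,0],[0,0,0]]'

```text
clock: 8.55
position: [0.657, -0.2376, 0.1736]
orientation: [1.0, 0.001, 0.005, 0.002]
force: [0.8, -0.2, 0.3]
finger_gap: 0.0188
```

Run:
```python
from h import *
st=arm.read_state();print(st['position'],st['clock'])
print(rowmove(st,[.60,.16,.17],down(0)))
im,d,KC=snap('wrist','w5')
```

```text
[ 0.65700207 -0.23757374  0.17362742] 8.55
(array([ -5.66, -39.76,   0.17]), array([ 0.2 , -0.55,  0.06]))
```

View pics/w5.png

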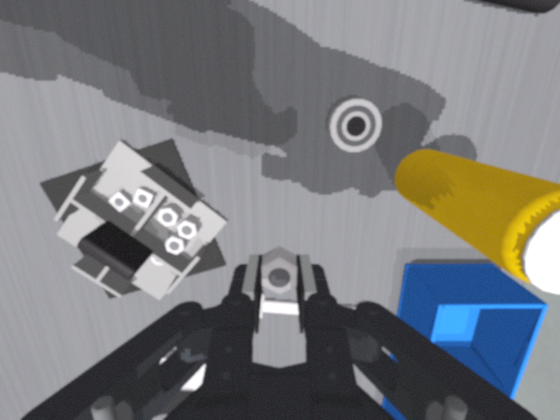

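>>> drive_tool --xyz '[[0,-4.5,0],[-0.5,-9,0],[-1,-13.5,0],[-2,-18,0],[-3,-22.5,0],[-4,-27,0],[-5,-31.5,0],[-5.5,-36,0],[-5.7,-39,0],[-5.7,-39.5,2]]' --angular '[[0,0,0],[0,0,0],[0,0,0],[0,0,0],[0,0,0],[0,0,0],[0,0,0],[0,0,0],[0,0,0],[0,0,0]]'

```text
clock: 9.6
position: [0.6001, 0.1612, 0.1522]
orientation: [1.0, 0.002, 0.006, 0.001]
force: [0.6, -0.5, 0.1]
finger_gap: 0.0188
```

>>> drive_tool --xyz '[[0,0,4],[0,0,8],[0,0,10.5],[0,0,11.5],[0,0,11.5]]' --angular '[[0,0,0],[0,0,0],[0,0,0],[0,0,0],[0,0,0]]'

```text
clock: 10.1
position: [0.6003, 0.1607, 0.0364]
orientation: [1.0, 0.002, 0.005, 0.001]
force: [0.6, -0.0, 0.3]
finger_gap: 0.0185
```

>>> drive_tool --xyz '[[0,0,0],[0,0,0],[0,0,0]]' --angular '[[0,0,0],[0,0,0],[0,0,0]]' --gripper -0.1

```text
clock: 10.4
position: [0.6005, 0.1606, 0.0366]
orientation: [1.0, 0.002, 0.005, 0.001]
force: [-0.9, 0.7, 0.4]
finger_gap: 0.0385
```

>>> drive_tool --xyz '[[0,0,-3],[0,0,-7],[0,0,-11],[0,0,-15],[0,0,-17],[0,0,-17]]' --angular '[[0,0,0],[0,0,0],[0,0,0],[0,0,0],[0,0,0],[0,0,0]]'

```text
clock: 11.0
position: [0.6003, 0.1614, 0.2105]
orientation: [1.0, 0.002, 0.008, 0.0]
force: [0.6, 0.1, -0.3]
finger_gap: 0.0383
```

Run:
```python
from h import *
st=arm.read_state();print(st['position'],st['clock'])
im,d,KC=snap('wrist','w6')
print(rowmove(st,[.503,-.20,.23],down(49)))
```

```text
[0.60032412 0.16137946 0.21048577] 11.0
(array([-9.86, 36.1 , -2.09]), array([  0.44,  -0.88, -48.74]))
```

View pics/w6.png

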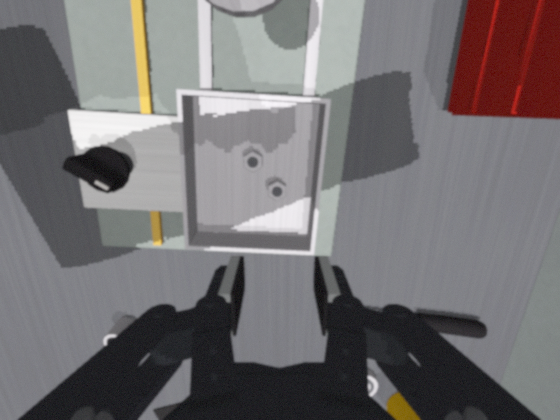

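Run:
```python
from h import *
st=arm.read_state();KC=params('wrist',st)
im=cv2.imread('pics/w6.png');crop(im,60,80,340,260,2.8,'c8')
print(rowmove(st,[.503,-.285,.20],down(49)))
```

```text
(array([-9.86, 44.57,  0.75]), array([  0.41,  -0.7 , -48.74]))
```

View pics/c8.png

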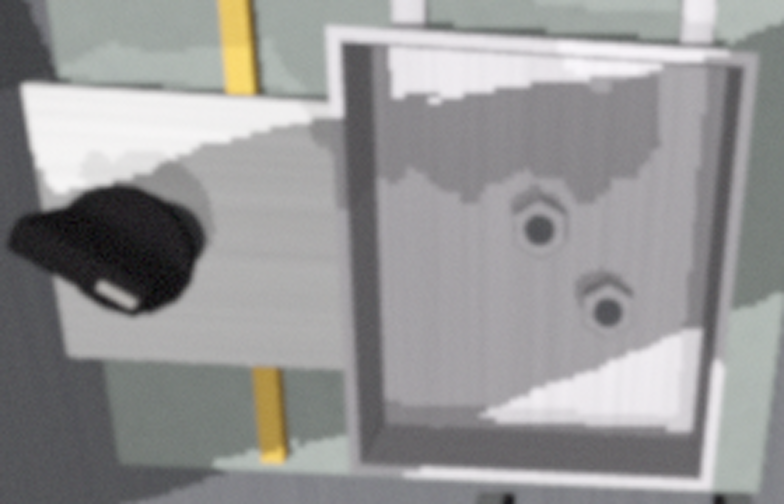

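>>> drive_tool --xyz '[[-1,4.5,0],[-2,9,0],[-3,13.5,0],[-4,18,0],[-5,22.5,0],[-6,27,0],[-7,31.5,0],[-8,36,0],[-9,40.5,0],[-9.7,44.5,0.5]]' --angular '[[0,0,-5],[0,0,-10],[0,0,-15],[0,0,-20],[0,0,-25],[0,0,-30],[0,0,-35],[0,0,-40],[0,-0.9,-45],[0.5,-0.9,-49]]'

```text
clock: 12.05
position: [0.5035, -0.2861, 0.2016]
orientation: [0.908, 0.418, -0.002, -0.001]
force: [1.0, 0.3, -0.3]
finger_gap: 0.0389
```

Run:
```python
from h import *
st=arm.read_state();print(st['position'],R.from_quat(st['orientation']).as_matrix().round(3).tolist(),st['clock'])
im,d,KC=snap('wrist','w7');crop(im,60,60,500,360,1.8,'c9')
```

```text
[ 0.50348317 -0.28606015  0.20155368] [[0.65, 0.76, -0.005], [0.76, -0.65, 0.0], [-0.003, -0.004, -1.0]] 12.05
```

View pics/w7.png

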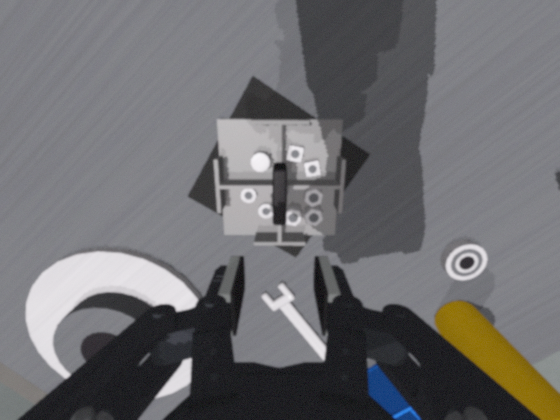

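Run:
```python
from h import *
im=cv2.imread('pics/w7.png');crop(im,205,70,355,250,4,'c10')
```

```text
(no output)
```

View pics/c10.png

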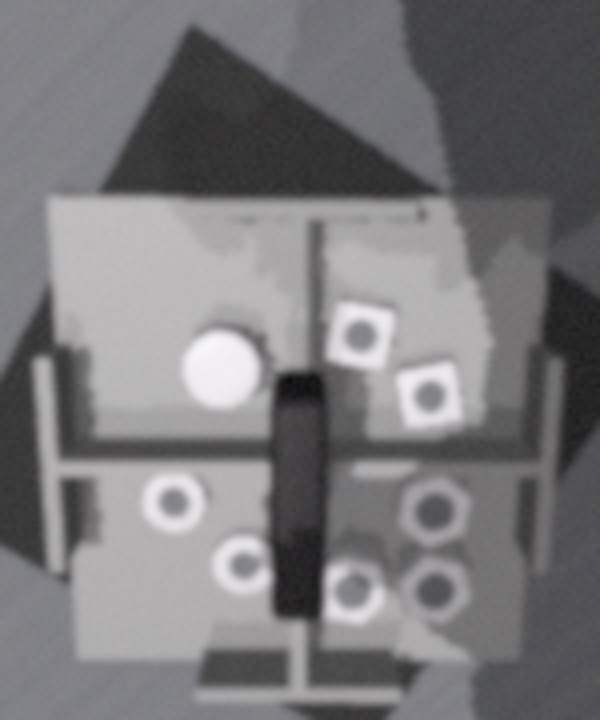

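Run:
```python
from h import *
st=arm.read_state(); KC=params('wrist',st)
f=lambda u,v,z: at_z(KC,205+u/4,70+v/4,z)
for p in [(299,395),(299,618),(299,507)]: print('h',f(*p,.081).round(4))
c=np.array([f(*p,.007) for p in [(48,197),(553,200),(520,662),(77,660)]]);print(c.round(4),c.mean(0).round(4))
for i in range(4): e=c[(i+1)%4]-c[i];print(np.linalg.norm(e).round(4),np.degrees(np.arctan2(e[1],e[0])).round(1))
print(rowmove(st,[.5035,-.283,.043],down(49)))
mc=f(195,25,.003);print('mat corner',mc)
```

```text
h [ 0.4784 -0.2698  0.081 ]
h [ 0.5201 -0.3053  0.081 ]
h [ 0.4986 -0.2871  0.081 ]
[[ 0.402  -0.2963  0.007 ]
 [ 0.4934 -0.1904  0.007 ]
 [ 0.5993 -0.2813  0.007 ]
 [ 0.5081 -0.3876  0.007 ]] [ 0.5007 -0.2889  0.007 ]
0.1399 49.2
0.1396 -40.6
0.1401 -130.6
0.14 139.3
(array([ 0.75, -0.37, 15.7 ]), array([-0.24,  0.28,  0.51]))
mat corner [ 0.39559711 -0.23609845  0.003     ]
```

Run:
```python
from h import *
st=arm.read_state()
print(rowmove(st,[.500,-.288,.043],down(49.3)))
```

```text
(array([ 0.14, -0.32, 15.7 ]), array([-0.24,  0.28,  0.21]))
```

>>> drive_tool --xyz '[[0.1,-0.3,4.5],[0.1,-0.3,9],[0.1,-0.3,12.5],[0.1,-0.3,15],[0.1,-0.3,15.7],[0.1,-0.3,15.7]]' --angular '[[-0.2,0.3,0.2],[-0.2,0.3,0.2],[-0.2,0.3,0.2],[-0.2,0.3,0.2],[-0.2,0.3,0.2],[-0.2,0.3,0.2]]'

```text
clock: 12.7
position: [0.4988, -0.2878, 0.0416]
orientation: [0.909, 0.417, -0.001, -0.002]
force: [-0.5, 0.5, 0.9]
finger_gap: 0.0384
```

>>> drive_tool --xyz '[[0,0,0],[0,0,0],[0,0,0],[0,0,0],[0,0,0]]' --angular '[[0,0,0],[0,0,0],[0,0,0],[0,0,0],[0,0,0]]' --gripper -1 --grip_force 100

```text
clock: 13.2
position: [0.4997, -0.288, 0.0429]
orientation: [0.909, 0.417, -0.0, -0.001]
force: [0.3, 2.2, 6.8]
finger_gap: 0.013
```

Run:
```python
from h import *
st=arm.read_state();print(st['position'],st['force'],st['finger_gap'],R.from_quat(st['orientation']).as_matrix().round(3).tolist(),np.round(st['qpos'],2))
im,d,KC=snap('wrist','w8')
```

```text
[ 0.49965536 -0.28798921  0.04290457] [0.31404757 2.20794096 6.75211536] 0.012985008198426145 [[0.652, 0.758, -0.001], [0.758, -0.652, 0.002], [0.001, -0.002, -1.0]] [-0.52  0.45 -0.21  0.92  0.    0.19]
```

View pics/w8.png

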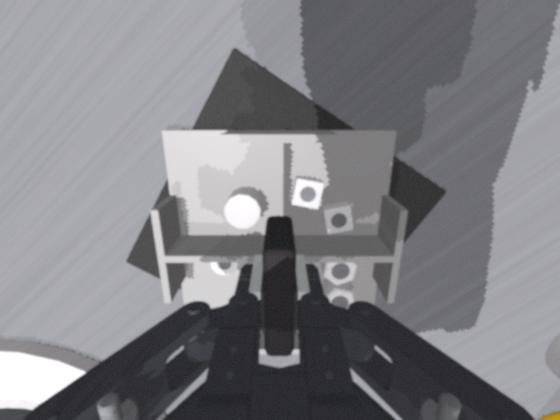

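Run:
```python
from h import *
st=dict(position=np.array([.60032,.16138,.21049]),orientation=(lambda r:r)(R.from_matrix((down(0)*R.from_rotvec([.41,-.7,0],degrees=True).inv()).as_matrix()).as_quat()))
KC=params('wrist',st)
c=np.array([at_z(KC,u/2.8+60,v/2.8+80,.07) for u,v in [(327,28),(757,52),(708,488),(352,468)]]);print(c.round(4),c.mean(0).round(4))
for i in range(4): e=c[(i+1)%4]-c[i];print(np.linalg.norm(e).round(4),np.degrees(np.arctan2(e[1],e[0])).round(1))
k=[at_z(KC,u/2.8+60,v/2.8+80,.089) for u,v in [(15,228),(120,297)]];print('knob',np.round(k,4))
```

```text
[[0.5105 0.2595 0.07  ]
 [0.6493 0.2524 0.07  ]
 [0.6396 0.0927 0.07  ]
 [0.5016 0.1023 0.07  ]] [0.5752 0.1768 0.07  ]
0.139 -2.9
0.16 -93.5
0.1383 176.0
0.1575 86.8
knob [[0.4091 0.1988 0.089 ]
 [0.4381 0.1757 0.089 ]]
```

>>> drive_tool --xyz '[[0,0,-0.4],[0,0,-1.1],[0,0,-2.1],[0,0,-3.5],[0,0,-5],[0,0,-6.7],[0,0,-8.4],[0,0,-10],[0,0,-11.2],[0,0,-12]]' --angular '[[0,0,0],[0,0,0],[0,0,0],[0,0,0],[0,0,0],[0,0,0],[0,0,0],[0,0,0],[0,0,0],[0,0,0]]'

```text
clock: 14.25
position: [0.4999, -0.2883, 0.1642]
orientation: [0.909, 0.417, 0.0, -0.0]
force: [-5.0, 5.8, -6.1]
finger_gap: 0.013
```

Run:
```python
from h import *
im,d,KC=snap('wrist','w9')
im,d,KC=snap('scene','s9');crop(im,120,100,320,260,4,'c11')
```

```text
(no output)
```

View pics/w9.png

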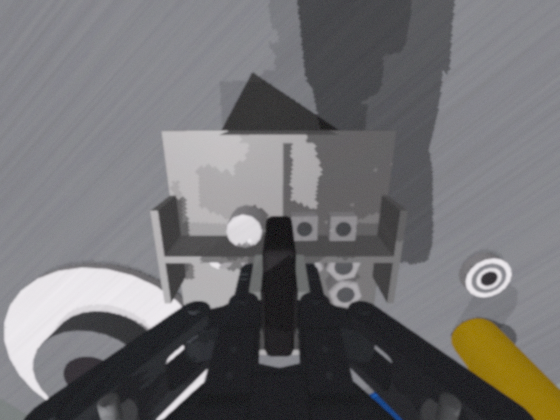

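View pics/c11.png

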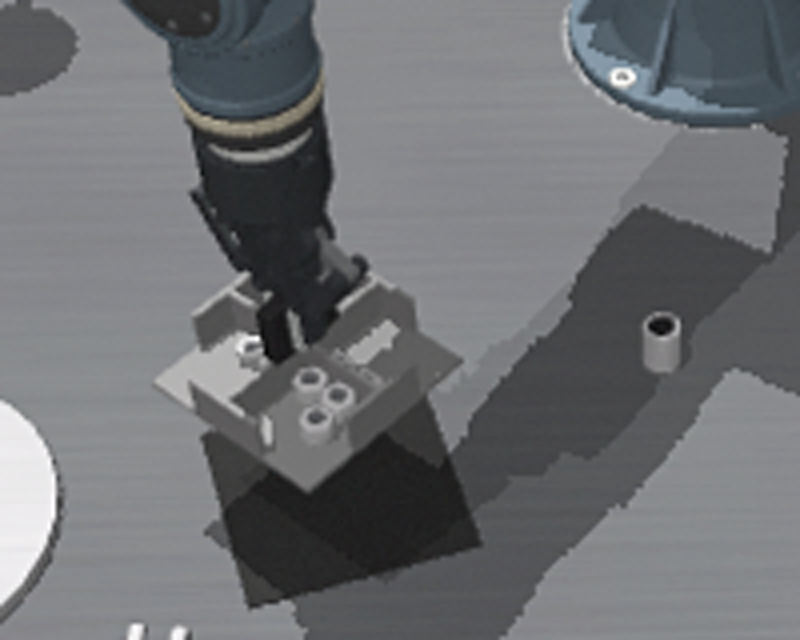

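Run:
```python
from h import *
st=arm.read_state();print(st['position'],st['force'],st['ft_torque'],st['dq'].round(3),R.from_quat(st['orientation']).as_matrix().round(3).tolist(),st['clock'])
S=params('scene');d=np.load('pics/s9.npy')
for u,v in [(310,485),(165,385),(455,360),(225,365),(250,400),(350,340)]:
    U,V=int(120+u/4),int(100+v/4); print(u,v,at_d(S,U,V,d[V,U]).round(4))
st0=dict(st)
W=params('wrist',st);d=np.load('pics/w9.npy')
for u,v in [(170,140),(390,140),(230,180),(330,180),(200,230),(370,220)]:
    print(u,v,at_d(W,u,v,d[v,u]).round(4))
```

```text
[ 0.50017938 -0.28846384  0.16399767] [-3.27168237  4.12703641 -6.59419247] [ 1.91281382  1.42389884 -0.08373815] [-0.003  0.024 -0.017  0.065  0.054 -0.003] [[0.652, 0.758, 0.0], [0.758, -0.652, 0.001], [0.001, -0.0, -1.0]] 14.35
310 485 [ 0.5966 -0.277   0.1297]
165 385 [ 0.5098 -0.3754  0.127 ]
455 360 [ 0.4997 -0.1922  0.133 ]
225 365 [ 0.4952 -0.3387  0.1287]
250 400 [ 0.5421 -0.3162  0.1467]
350 340 [ 0.4766 -0.2606  0.129 ]
170 140 [ 0.4077 -0.2955  0.1272]
390 140 [ 0.4944 -0.1947  0.1276]
230 180 [ 0.4492 -0.285   0.1279]
330 180 [ 0.4903 -0.2371  0.128 ]
200 230 [ 0.4608 -0.3238  0.1281]
370 220 [ 0.5297 -0.2335  0.1267]
```

>>> drive_tool --xyz '[[0,0,0],[0,0,-0.2],[0,0,-0.5],[0,0,-0.9],[0,0,-1.3]]' --angular '[[0,0,0],[0,0,0],[0,0,0],[0,0,0],[0,0,0]]'

```text
clock: 14.85
position: [0.5002, -0.2884, 0.1772]
orientation: [0.909, 0.417, 0.0, -0.0]
force: [2.5, 3.7, -10.1]
finger_gap: 0.0129
```

>>> drive_tool --xyz '[[0,0,-0.2],[0,0,-0.4],[0,0,-0.4],[0,0,-0.4]]' --angular '[[0,0,0],[0,0,0],[0,0,0],[0,0,0]]'

```text
clock: 15.25
position: [0.5002, -0.2884, 0.1811]
orientation: [0.909, 0.417, 0.0, -0.0]
force: [-3.1, 3.1, -5.9]
finger_gap: 0.0127
```

Run:
```python
from h import *
st=arm.read_state();print(st['position'],st['force'],st['ft_torque'],st['dq'].round(3),st['qpos'].round(2),st['clock'])
# pour pose plan
ps=-3.1
pan=np.array([.577,.177,.030])
Ry=R.from_euler('z',ps,degrees=True)
for tilt in (0,15,30,38):
    # organiser axes: yaw so that hex corner dir = ps+90
    yaw=ps+90-45
    O=R.from_euler('z',yaw,degrees=True)
    hd=O.apply([1,1,0])/np.sqrt(2)
    axis=np.cross([0,0,1],hd)
    O2=R.from_rotvec(np.radians(tilt)*axis)*O
    spout=pan+Ry.apply([0,-.035,0]); spout[2]=.10 if tilt else .13
    org=spout-O2.apply([.07,.07,.004])
    # tool in organiser frame: TCP at (0,0,.040) tool x=org y, z down
    T=O2*R.from_matrix(np.array([[0,1,0],[1,0,0],[0,0,-1]]).astype(float))
    tcp=org+O2.apply([0,0,.040])
    print(tilt,'tcp',tcp.round(4),rowmove(st,tcp,T))
```

```text
[ 0.50015626 -0.28841191  0.18114189] [-3.06040219  3.09837832 -5.94605752] [2.1122828  1.92694997 0.04423882] [ 0.001  0.011  0.007  0.109  0.043 -0.002] [-0.52  0.35  0.01  1.24  0.    0.19] 15.25
0 tcp [0.5698 0.0432 0.166 ] (array([ 29.68, -16.34,   1.55]), array([ 2.000e-02, -6.000e-02, -8.259e+01]))
15 tcp [0.5704 0.0559 0.1604] (array([ 30.69, -17.11,   2.11]), array([  1.08, -16.4 , -82.08]))
30 tcp [0.5714 0.0744 0.1807] (array([ 32.16, -18.25,   0.08]), array([  2.13, -32.7 , -80.55]))
38 tcp [0.5721 0.0863 0.1893] (array([ 33.1 , -18.97,  -0.78]), array([  2.69, -41.36, -79.31]))
```

Run:
```python
import numpy as np
t=np.arange(1,21)/20; s=t*t*(3-2*t)
for i,k in enumerate(s): print(i+1,(np.array([29.7,-16.3,-1.5,-82.6])*k).round(1).tolist())
```

```text
1 [0.2, -0.1, -0.0, -0.6]
2 [0.8, -0.5, -0.0, -2.3]
3 [1.8, -1.0, -0.1, -5.0]
4 [3.1, -1.7, -0.2, -8.6]
5 [4.6, -2.5, -0.2, -12.9]
6 [6.4, -3.5, -0.3, -17.8]
7 [8.4, -4.6, -0.4, -23.3]
8 [10.5, -5.7, -0.5, -29.1]
9 [12.6, -6.9, -0.6, -35.1]
10 [14.8, -8.2, -0.8, -41.3]
11 [17.1, -9.4, -0.9, -47.5]
12 [19.2, -10.6, -1.0, -53.5]
13 [21.3, -11.7, -1.1, -59.3]
14 [23.3, -12.8, -1.2, -64.8]
15 [25.1, -13.8, -1.3, -69.7]
16 [26.6, -14.6, -1.3, -74.0]
17 [27.9, -15.3, -1.4, -77.6]
18 [28.9, -15.8, -1.5, -80.3]
19 [29.5, -16.2, -1.5, -82.0]
20 [29.7, -16.3, -1.5, -82.6]
```

>>> drive_tool --xyz '[[0.4,-0.2,0],[1.5,-0.8,-0.1],[3.2,-1.8,-0.2],[5.2,-2.9,-0.3],[7.4,-4.1,-0.4],[9.6,-5.3,-0.5],[11.6,-6.4,-0.6],[13.3,-7.3,-0.7],[14.4,-8,-0.8],[14.8,-8.2,-0.8]]' --angular '[[0,0,-1.2],[0,0,-4.3],[0,0,-8.9],[0,0,-14.5],[0,0,-20.6],[0,0,-26.7],[0,0,-32.4],[0,0,-37],[0,0,-40],[0,0,-41.3]]'

```text
clock: 16.25
position: [0.5346, -0.1215, 0.1894]
orientation: [0.702, 0.712, 0.001, -0.0]
force: [-7.2, 3.6, -4.6]
finger_gap: 0.0125
```

```bash
cat > plan.py <<'E'
from h import *
ps=-3.1; pan=np.array([.577,.177,.030]); Ry=R.from_euler('z',ps,degrees=True)
def pose(tilt,dy=-.035,sz=.10,dx=0):
    O=R.from_euler('z',ps+45,degrees=True); hd=O.apply([1,1,0])/np.sqrt(2)
    O2=R.from_rotvec(np.radians(tilt)*np.cross([0,0,1],hd))*O
    spout=pan+Ry.apply([dx,dy,0]); spout[2]=sz
    org=spout-O2.apply([.07,.07,.004])
    T=O2*R.from_matrix(np.array([[0,1,0],[1,0,0],[0,0,-1.]]))
    return org+O2.apply([0,0,.040]),T
E
python3 - <<'E'
from plan import *
st=arm.read_state();print(st['position'],st['clock'])
x,a=rowmove(st,*pose(0,sz=.15));print(x,a)
t=np.arange(1,11)/10;s=t*t*(3-2*t)
for k in s: print((x*k).round(1).tolist(),(a*k).round(1).tolist())
E
```

```text
[ 0.53455886 -0.12147745  0.18942277] 16.25
[16.42  3.75  0.36] [ 4.00e-02 -5.00e-02 -4.11e+01]
[0.5, 0.1, 0.0] [0.0, -0.0, -1.2]
[1.7, 0.4, 0.0] [0.0, -0.0, -4.3]
[3.5, 0.8, 0.1] [0.0, -0.0, -8.9]
[5.8, 1.3, 0.1] [0.0, -0.0, -14.5]
[8.2, 1.9, 0.2] [0.0, -0.0, -20.6]
[10.6, 2.4, 0.2] [0.0, -0.0, -26.6]
[12.9, 2.9, 0.3] [0.0, -0.0, -32.2]
[14.7, 3.4, 0.3] [0.0, -0.0, -36.8]
[16.0, 3.6, 0.3] [0.0, -0.0, -39.9]
[16.4, 3.8, 0.4] [0.0, -0.0, -41.1]
```

>>> drive_tool --xyz '[[0.5,0.1,0],[1.7,0.4,0],[3.5,0.8,0.1],[5.8,1.3,0.1],[8.2,1.9,0.2],[10.6,2.4,0.2],[12.9,2.9,0.3],[14.7,3.4,0.3],[16,3.6,0.3],[16.4,3.8,0.4]]' --angular '[[0,0,-1.2],[0,0,-4.3],[0,0,-8.9],[0,0,-14.5],[0,0,-20.6],[0,0,-26.6],[0,0,-32.2],[0,0,-36.8],[0,0,-39.9],[0,0,-41.1]]'

```text
clock: 17.25
position: [0.5704, 0.0437, 0.1855]
orientation: [0.407, 0.914, 0.001, -0.0]
force: [3.4, -1.8, -5.4]
finger_gap: 0.013
```

Run:
```python
from plan import *
st=arm.read_state();print(st['position'],st['clock'])
im,d,KC=snap('wrist','w10')
im,d,KC=snap('scene','s10');crop(im,300,80,500,270,3,'c12')
for t in (0,8,16,24,30): print(t,rowmove(st,*pose(t,sz=.105)))
```

```text
[0.57043473 0.04371861 0.18549054] 17.25
0 (array([ 0.  , -0.09,  4.45]), array([ 0.06, -0.04,  0.11]))
8 (array([0.43, 0.33, 3.11]), array([ 5.72, -5.69,  0.11]))
16 (array([0.98, 0.89, 1.86]), array([ 11.38, -11.34,   0.11]))
24 (array([1.64, 1.56, 0.74]), array([ 17.05, -16.99,   0.1 ]))
30 (array([ 2.21,  2.13, -0.01]), array([ 21.29, -21.23,   0.1 ]))
```

View pics/c12.png

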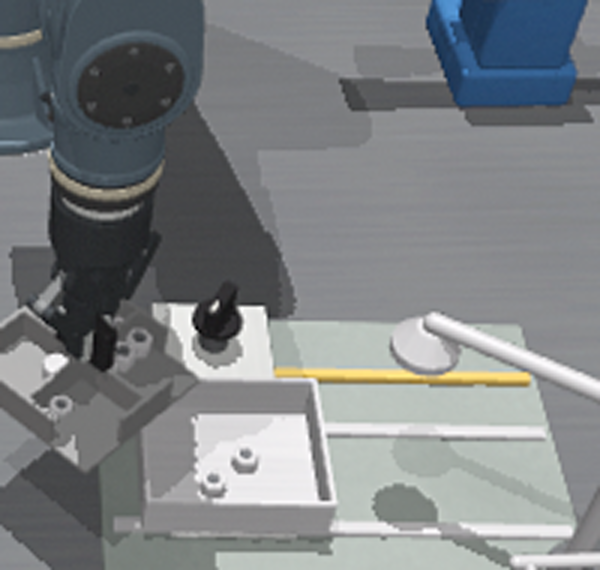

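View pics/w10.png

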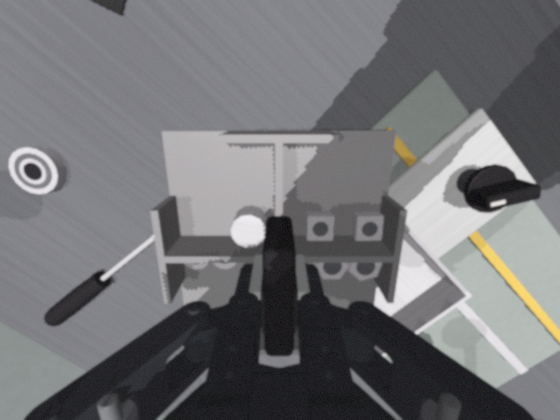

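>>> drive_tool --xyz '[[0,0,1],[0.1,0.1,2],[0.2,0.2,2.8],[0.4,0.3,3.1],[0.5,0.4,2.9],[0.6,0.5,2.7],[0.7,0.6,2.4],[0.8,0.7,2.2],[0.9,0.8,2],[1,0.9,1.9]]' --angular '[[0,0,0],[1,-1,0],[2.5,-2.5,0],[4.5,-4.5,0],[6.3,-6.3,0],[7.7,-7.7,0],[8.8,-8.8,0],[9.8,-9.8,0],[10.7,-10.7,0],[11.4,-11.4,0]]'

```text
clock: 18.35
position: [0.5705, 0.0565, 0.1664]
orientation: [0.404, 0.904, -0.131, 0.05]
force: [0.8, -1.8, -5.9]
finger_gap: 0.0125
```

Run:
```python
from plan import *
st=arm.read_state();print(st['position'],st['clock'],st['force'],st['finger_gap'])
im,d,KC=snap('scene','s11');crop(im,300,80,500,270,3,'c13')
for t in (16,20,24,30,35): print(t,rowmove(st,*pose(t,sz=.10)))
```

```text
[0.57047423 0.05646719 0.16635167] 18.35 [ 0.79675467 -1.81693334 -5.92642769] 0.012544444967069772
16 (array([0.12, 0.12, 0.42]), array([-0.11,  0.11, -0.03]))
20 (array([ 0.31,  0.31, -0.27]), array([ 2.72, -2.72, -0.03]))
24 (array([ 0.54,  0.54, -0.93]), array([ 5.54, -5.55, -0.03]))
30 (array([ 0.94,  0.94, -1.88]), array([ 9.79, -9.79, -0.03]))
35 (array([ 1.32,  1.32, -2.62]), array([ 13.32, -13.33,  -0.03]))
```

View pics/c13.png

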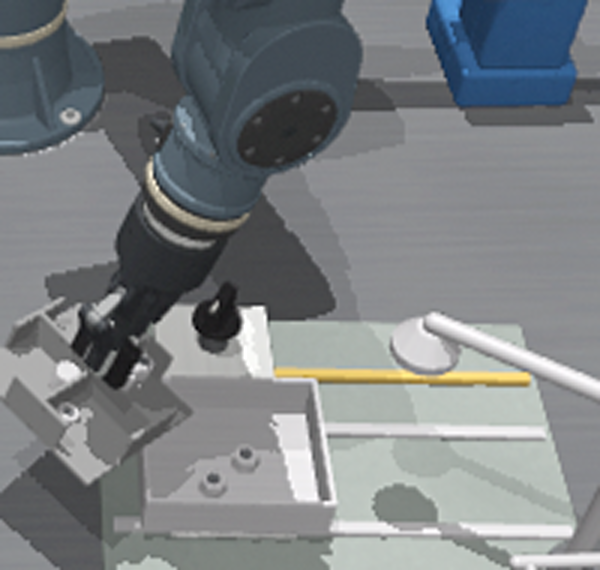

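>>> drive_tool --xyz '[[0.2,0.2,0],[0.3,0.3,-0.3],[0.4,0.4,-0.6],[0.5,0.5,-0.9],[0.6,0.6,-1.1],[0.7,0.7,-1.3],[0.8,0.8,-1.5],[0.9,0.9,-1.8],[0.9,0.9,-1.9],[0.9,0.9,-1.9]]' --angular '[[1,-1,0],[2.7,-2.7,0],[4.2,-4.2,0],[5.5,-5.5,0],[6.5,-6.5,0],[7.5,-7.5,0],[8.5,-8.5,0],[9.3,-9.3,0],[9.8,-9.8,0],[9.8,-9.8,0]]'

```text
clock: 19.4
position: [0.5716, 0.0747, 0.1808]
orientation: [0.393, 0.882, -0.242, 0.093]
force: [9.4, 3.8, -7.0]
finger_gap: 0.0127
```

Run:
```python
from plan import *
st=arm.read_state();print(st['position'],st['clock'],st['force'],st['finger_gap'])
im,d,KC=snap('scene','s12');crop(im,300,80,500,270,3,'c14')
im,d,KC=snap('wrist','w12')
for t in (30,35,40): print(t,rowmove(st,*pose(t,sz=.10)))
```

```text
[0.57155079 0.07470289 0.18080738] 19.4 [ 9.42918896  3.80894889 -6.96964473] 0.012685102467941967
30 (array([-0.01, -0.02,  0.03]), array([-0.05,  0.05,  0.02]))
35 (array([ 0.24,  0.23, -0.82]), array([ 3.48, -3.48,  0.02]))
40 (array([ 0.54,  0.53, -1.64]), array([ 7.02, -7.02,  0.02]))
```

View pics/c14.png

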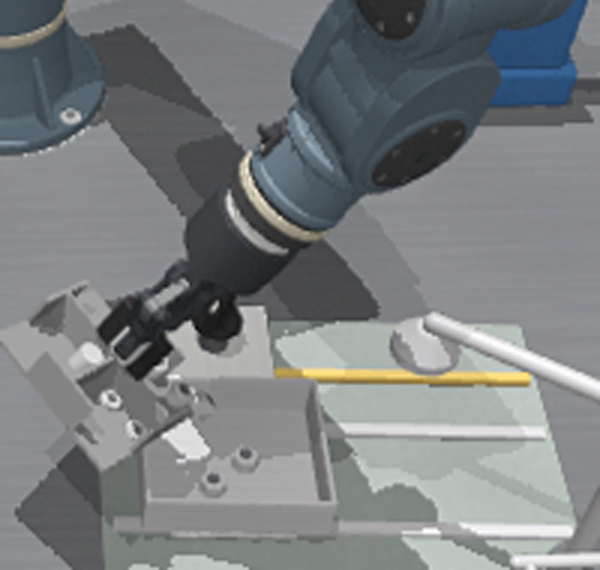

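View pics/w12.png

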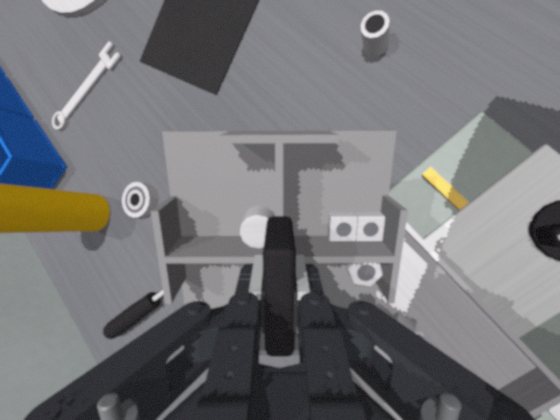

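>>> drive_tool --xyz '[[0,0,0],[0,0,-0.1],[0.1,0.1,-0.4],[0.2,0.2,-0.7],[0.2,0.2,-0.8],[0.2,0.2,-0.8],[0.2,0.2,-0.8]]' --angular '[[0,0,0],[0.5,-0.5,0],[1.7,-1.7,0],[3,-3,0],[3.5,-3.5,0],[3.5,-3.5,0],[3.5,-3.5,0]]'

```text
clock: 20.2
position: [0.5719, 0.0811, 0.1862]
orientation: [0.388, 0.871, -0.281, 0.107]
force: [-7.5, -4.4, -0.6]
finger_gap: 0.0129
```

Run:
```python
from plan import *
st=arm.read_state();print(st['position'],st['clock'],st['force'],st['finger_gap'])
im,d,KC=snap('scene','s13');crop(im,290,160,440,270,5,'c15')
im,d,KC=snap('wrist','w13');crop(im,150,120,420,320,2.8,'c16')
```

```text
[0.57189434 0.08107729 0.18620586] 20.2 [-7.51958575 -4.4304534  -0.63592721] 0.012933860106324883
```

View pics/c15.png

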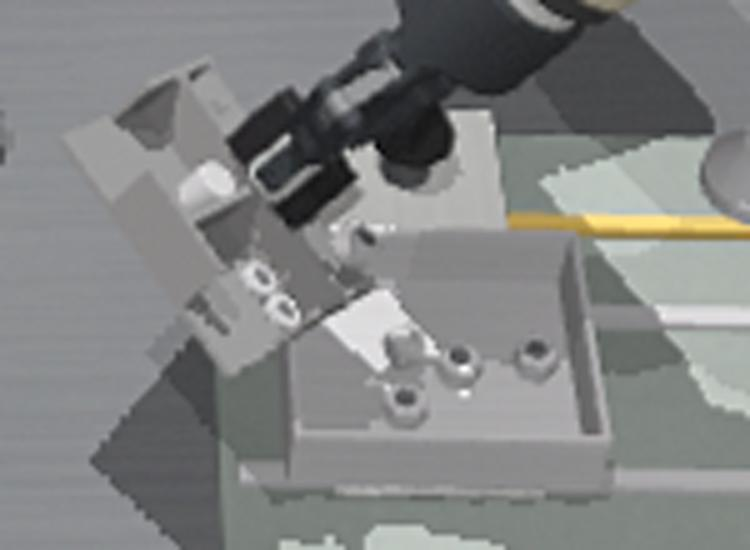

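View pics/c16.png

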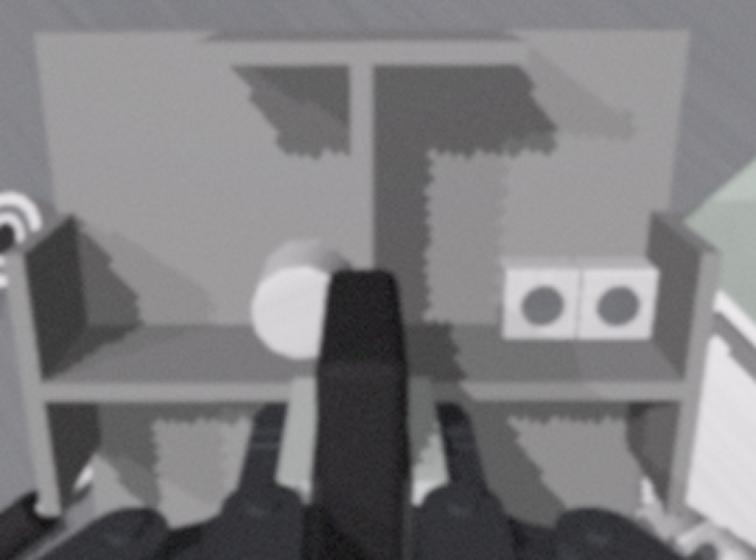

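>>> drive_tool --xyz '[[0,0,0],[0,0,0],[0,0,0],[0,0,0]]' --angular '[[0,0,0],[0,0,0],[0,0,0],[0,0,0]]'

```text
clock: 20.7
position: [0.5718, 0.0806, 0.1866]
orientation: [0.389, 0.871, -0.281, 0.107]
force: [-4.6, -5.1, -7.7]
finger_gap: 0.013
```

Run:
```python
from plan import *
im,d,KC=snap('scene','s14');crop(im,290,160,440,270,5,'c15')
im,d,KC=snap('top','t14');crop(im,130,170,330,320,4,'c16')
```

```text
(no output)
```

View pics/c15.png

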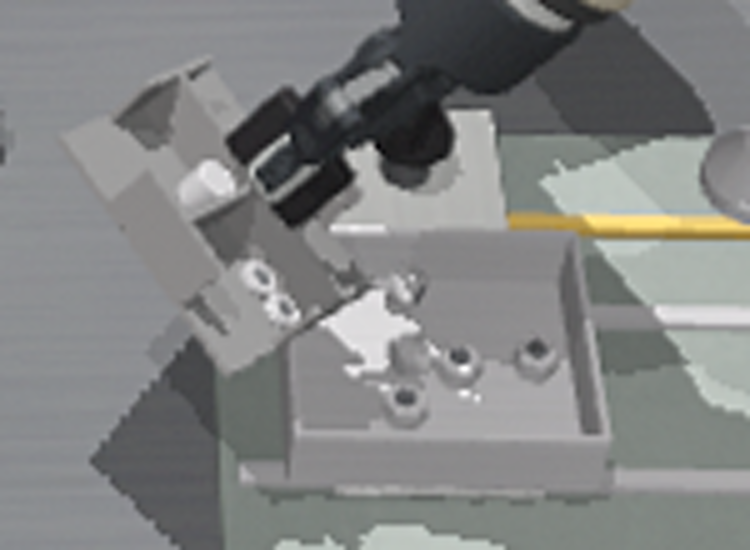

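View pics/c16.png

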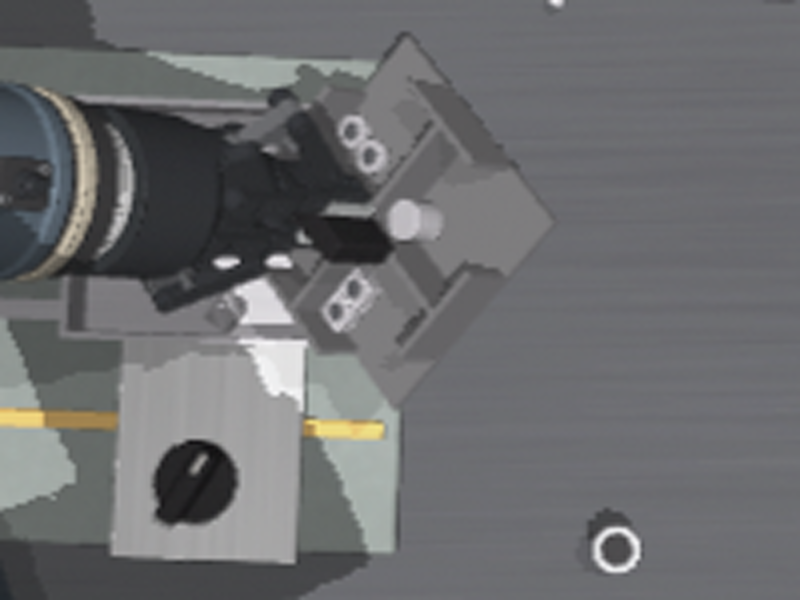

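Run:
```python
from plan import *
st=arm.read_state()
for t,z in ((30,.11),(24,.12),(18,.13),(12,.14),(6,.145),(0,.15)): print(t,rowmove(st,*pose(t,sz=z)))
```

```text
30 (array([-0.53, -0.54,  0.02]), array([-3.52,  3.52, -0.02]))
24 (array([-1.09, -1.1 ,  0.28]), array([-7.76,  7.76, -0.02]))
18 (array([-1.58, -1.59,  0.56]), array([-12.  ,  12.01,  -0.02]))
12 (array([-1.99, -2.  ,  0.84]), array([-16.24,  16.25,  -0.02]))
6 (array([-2.11, -2.12,  1.53]), array([-2.048e+01,  2.049e+01, -2.000e-02]))
0 (array([-2.15, -2.16,  2.2 ]), array([-2.473e+01,  2.474e+01, -2.000e-02]))
```

>>> drive_tool --xyz '[[-0.2,-0.2,0],[-0.5,-0.5,0],[-0.8,-0.8,0.1],[-1.1,-1.1,0.3],[-1.5,-1.5,0.5],[-1.8,-1.8,0.7],[-2,-2,0.9],[-2.1,-2.1,1.5],[-2.1,-2.1,2],[-2.1,-2.1,2.2]]' --angular '[[-1.2,1.2,0],[-3.5,3.5,0],[-5.5,5.5,0],[-8,8,0],[-11.2,11.2,0],[-14,14,0],[-17,17,0],[-20.5,20.5,0],[-23.5,23.5,0],[-24.7,24.7,0]]'

```text
clock: 21.8
position: [0.5695, 0.0421, 0.1861]
orientation: [0.408, 0.913, 0.001, 0.0]
force: [-4.4, 1.7, -4.6]
finger_gap: 0.0126
```

Run:
```python
from plan import *
st=arm.read_state();print(st['position'],st['clock'],st['finger_gap'])
x,a=rowmove(st,[.535,-.12,.19],down(90.5));print(x,a)
t=np.arange(1,11)/10;s=t*t*(3-2*t)
for k in s: print((x*k).round(1).tolist(),(a*k).round(1).tolist())
```

```text
[0.56945646 0.04208753 0.18611245] 21.8 0.012613356896073916
[ -9.79 -13.37  -0.41] [ 9.00e-02 -2.00e-02  4.13e+01]
[-0.3, -0.4, -0.0] [0.0, -0.0, 1.2]
[-1.0, -1.4, -0.0] [0.0, -0.0, 4.3]
[-2.1, -2.9, -0.1] [0.0, -0.0, 8.9]
[-3.4, -4.7, -0.1] [0.0, -0.0, 14.5]
[-4.9, -6.7, -0.2] [0.0, -0.0, 20.6]
[-6.3, -8.7, -0.3] [0.1, -0.0, 26.8]
[-7.7, -10.5, -0.3] [0.1, -0.0, 32.4]
[-8.8, -12.0, -0.4] [0.1, -0.0, 37.0]
[-9.5, -13.0, -0.4] [0.1, -0.0, 40.1]
[-9.8, -13.4, -0.4] [0.1, -0.0, 41.3]
```

>>> drive_tool --xyz '[[-0.3,-0.4,0],[-1,-1.4,0],[-2.1,-2.9,-0.1],[-3.4,-4.7,-0.1],[-4.9,-6.7,-0.2],[-6.3,-8.7,-0.3],[-7.7,-10.5,-0.3],[-8.8,-12,-0.4],[-9.5,-13,-0.4],[-9.8,-13.4,-0.4]]' --angular '[[0,0,1.2],[0,0,4.3],[0,0,8.9],[0,0,14.5],[0,0,20.6],[0,0,26.8],[0,0,32.4],[0,0,37],[0,0,40.1],[0,0,41.3]]'

```text
clock: 22.8
position: [0.5345, -0.1213, 0.1901]
orientation: [0.705, 0.709, 0.0, 0.001]
force: [7.8, -1.8, -3.1]
finger_gap: 0.0128
```

Run:
```python
from plan import *
st=arm.read_state();print(st['position'],st['clock'],st['finger_gap'])
im,d,KC=snap('top','t15')
x,a=rowmove(st,[.495,-.288,.12],down(49.3));print(x,a)
t=np.arange(1,11)/10;s=t*t*(3-2*t)
for k in s: print((x*k).round(1).tolist(),(a*k).round(1).tolist())
crop(im,130,170,330,320,4,'c17')
```

```text
[ 0.53454154 -0.12125872  0.19007441] 22.8 0.012841769246857631
[-16.65  -4.06   7.02] [6.000e-02 2.000e-02 4.104e+01]
[-0.5, -0.1, 0.2] [0.0, 0.0, 1.1]
[-1.7, -0.4, 0.7] [0.0, 0.0, 4.3]
[-3.6, -0.9, 1.5] [0.0, 0.0, 8.9]
[-5.9, -1.4, 2.5] [0.0, 0.0, 14.4]
[-8.3, -2.0, 3.5] [0.0, 0.0, 20.5]
[-10.8, -2.6, 4.5] [0.0, 0.0, 26.6]
[-13.1, -3.2, 5.5] [0.0, 0.0, 32.2]
[-14.9, -3.6, 6.3] [0.1, 0.0, 36.8]
[-16.2, -3.9, 6.8] [0.1, 0.0, 39.9]
[-16.6, -4.1, 7.0] [0.1, 0.0, 41.0]
```

View pics/t15.png

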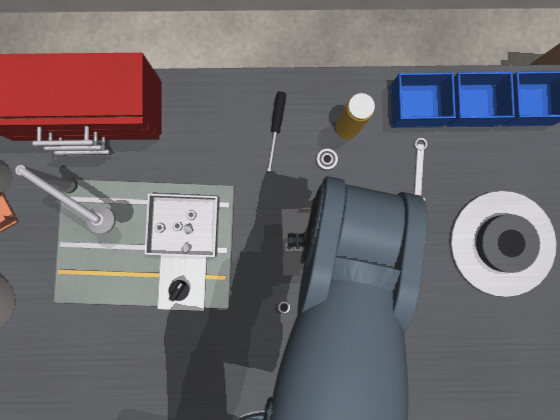

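>>> drive_tool --xyz '[[-0.5,-0.1,0.2],[-1.7,-0.4,0.7],[-3.6,-0.9,1.5],[-5.9,-1.4,2.5],[-8.3,-2,3.5],[-10.8,-2.6,4.5],[-13.1,-3.2,5.5],[-14.9,-3.6,6.3],[-16.2,-3.9,6.8],[-16.6,-4,7]]' --angular '[[0,0,1.1],[0,0,4.3],[0,0,8.9],[0,0,14.4],[0,0,20.5],[0,0,26.6],[0,0,32.2],[0,0,36.8],[0,0,39.9],[0,0,41]]'

```text
clock: 23.85
position: [0.4953, -0.2882, 0.1193]
orientation: [0.909, 0.417, -0.0, 0.0]
force: [1.0, 0.3, -4.4]
finger_gap: 0.0128
```

Run:
```python
from plan import *
st=arm.read_state();print(st['position'],st['clock'],st['finger_gap'])
im,d,KC=snap('wrist','w16')
W=KC
for u,v in [(170,140),(390,140),(230,150),(330,150),(200,230),(370,200)]:
    print(u,v,at_d(W,u,v,d[v,u]).round(4))
print(rowmove(st,[.495,-.288,.044],down(49.3)))
```

```text
[ 0.49525141 -0.28822257  0.11927085] 23.85 0.01278160114638089
170 140 [ 0.4028 -0.295   0.083 ]
390 140 [ 0.4896 -0.1944  0.0827]
230 150 [ 0.4308 -0.2716  0.0835]
330 150 [ 0.471  -0.2255  0.081 ]
200 230 [ 0.4558 -0.3236  0.0835]
370 200 [ 0.513  -0.2254  0.0828]
(array([ 0.01, -0.03,  7.53]), array([ 0.01,  0.04, -0.06]))
```

View pics/w16.png

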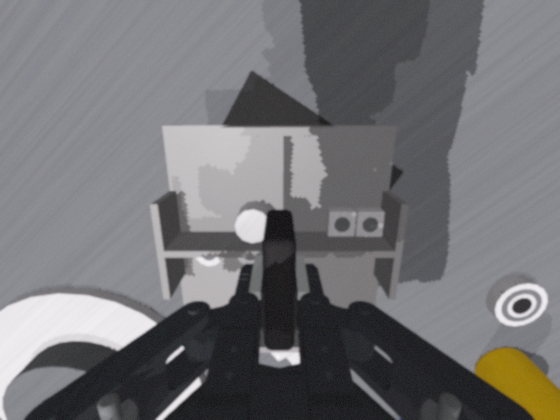

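>>> drive_tool --xyz '[[0,0,0.5],[0,0,1.5],[0,0,3],[0,0,4.5],[0,0,5.7],[0,0,6.5],[0,0,7],[0,0,7.3],[0,0,7.5],[0,0,7.5]]' --angular '[[0,0,0],[0,0,0],[0,0,0],[0,0,0],[0,0,0],[0,0,0],[0,0,0],[0,0,0],[0,0,0],[0,0,0]]'

```text
clock: 24.9
position: [0.4956, -0.2882, 0.0449]
orientation: [0.909, 0.417, 0.0, 0.0]
force: [0.4, 0.9, -0.7]
finger_gap: 0.0128
```

>>> drive_tool --xyz '[[0,0,0.1],[0,0,0.15],[0,0,0.2],[0,0,0.2]]' --angular '[[0,0,0],[0,0,0],[0,0,0],[0,0,0]]'

```text
clock: 25.3
position: [0.496, -0.2886, 0.0443]
orientation: [0.909, 0.417, 0.001, 0.001]
force: [-1.4, 0.5, 11.0]
finger_gap: 0.0128
```

>>> drive_tool --xyz '[[0,0,0],[0,0,0],[0,0,0],[0,0,0]]' --angular '[[0,0,0],[0,0,0],[0,0,0],[0,0,0]]' --gripper -0.15 --grip_force 40

```text
clock: 25.7
position: [0.4961, -0.2886, 0.0443]
orientation: [0.909, 0.417, 0.001, 0.001]
force: [-0.3, 0.5, 0.3]
finger_gap: 0.0361
```

>>> drive_tool --xyz '[[0,0,-2],[0,0,-5],[0,0,-9],[0,0,-13],[0,0,-16],[0,0,-16]]' --angular '[[0,0,0],[0,0,0],[0,0,0],[0,0,0],[0,0,0],[0,0,0]]'

```text
clock: 26.3
position: [0.4976, -0.2894, 0.2087]
orientation: [0.909, 0.417, 0.003, 0.004]
force: [0.3, 0.3, -0.2]
finger_gap: 0.036
```

Run:
```python
from plan import *
st=arm.read_state();print(st['position'],st['clock'],st['finger_gap'])
im,d,KC=snap('wrist','w17');crop(im,180,60,380,260,3,'c18')
for u,v in [(230,130),(330,130),(240,150),(320,225)]:
    print(u,v,at_d(KC,u,v,d[v,u]).round(4))
```

```text
[ 0.49755671 -0.28942832  0.20868211] 26.3 0.0360096995365557
230 130 [ 0.4173 -0.2933  0.0081]
330 130 [ 0.492  -0.2066  0.0074]
240 150 [ 0.4412 -0.3004  0.0071]
320 225 [ 0.5777 -0.288   0.0073]
```

View pics/c18.png

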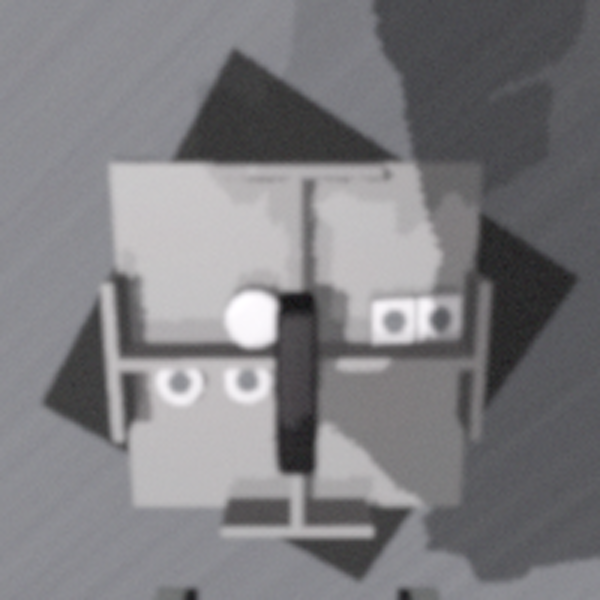

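View pics/w17.png

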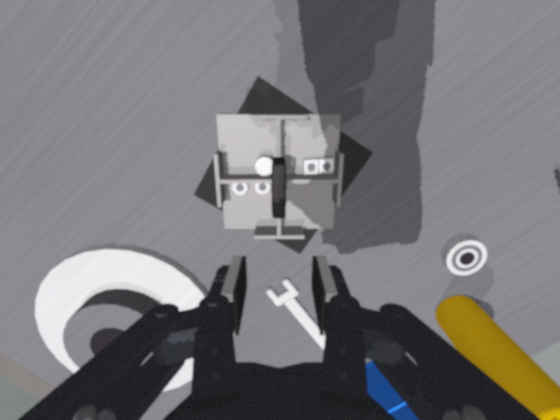

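Run:
```python
from plan import *
st=arm.read_state()
print(rowmove(st,[.46,-.05,.21],down(130)))
```

```text
(array([ 15.7 , -18.39,  -0.48]), array([  0.36,   0.24, -80.76]))
```

>>> drive_tool --xyz '[[1,-1.5,0],[3,-3.5,0],[4.5,-5.5,0],[6.5,-7.5,0],[8.5,-9.5,0],[10.5,-12,0],[12.5,-14.5,0],[14,-16.5,-0.2],[15.7,-18.4,-0.5],[15.7,-18.4,-0.5]]' --angular '[[0,0,-8],[0,0,-16],[0,0,-24],[0,0,-32],[0,0,-40],[0,0,-48],[0,0,-56],[0,0,-64],[0,0,-72],[0.3,0.3,-80]]'

```text
clock: 27.35
position: [0.4587, -0.0475, 0.2093]
orientation: [0.425, 0.905, 0.001, -0.001]
force: [-0.3, -1.1, 0.3]
finger_gap: 0.0361
```

Run:
```python
from plan import *
st=arm.read_state();print(st['position'],st['qpos'].round(2))
print(rowmove(st,[.427,.185,.19],down(231)))
```

```text
[ 0.45873632 -0.0475084   0.20931119] [-0.1   0.14 -0.2   1.24  0.   -0.8 ]
(array([19.91, 12.42,  1.98]), array([ 1.3000e-01, -5.0000e-02, -1.0128e+02]))
```

>>> drive_tool --xyz '[[2,1.2,0],[4,2.5,0],[6,3.7,0],[8.5,5.2,0],[11,6.8,0],[13.5,8.4,0],[16,10,0.5],[18,11.2,1],[19.5,12.2,1.5],[19.9,12.4,2]]' --angular '[[0,0,-8.3],[0,0,-16.6],[0,0,-25],[0,0,-33],[0,0,-41],[0,0,-49],[0,0,-57],[0,0,-65],[0,0,-74],[0,0,-82]]'

```text
clock: 28.35
position: [0.4261, 0.1862, 0.1882]
orientation: [-0.277, 0.961, 0.001, -0.001]
force: [-0.0, -0.9, 0.0]
finger_gap: 0.0365
```

>>> drive_tool --xyz '[[0,0,0],[0,0,0],[0,0,0]]' --angular '[[0,0,-8],[0,0,-16],[0,0,-19]]'

```text
clock: 28.65
position: [0.4253, 0.1861, 0.1867]
orientation: [-0.434, 0.901, 0.001, -0.002]
force: [1.1, -0.1, 0.1]
finger_gap: 0.0365
```

Run:
```python
from plan import *
st=arm.read_state();print(st['position'],st['qpos'].round(2),st['clock'],R.from_quat(st['orientation']).as_matrix().round(3).tolist())
im,d,KC=snap('wrist','w18');crop(im,200,120,380,260,4,'c19')
im,d,KC=snap('top','t18')
print(proj(KC,[.427,.185,.089]))
```

```text
[0.42528044 0.18608648 0.18671887] [ 0.41  0.16 -0.23  1.18  0.   -2.06] 28.65 [[-0.622, -0.783, -0.005], [-0.783, 0.622, 0.0], [0.003, 0.004, -1.0]]
(np.float64(175.8855973740289), np.float64(290.87841300194134))
```

View pics/w18.png

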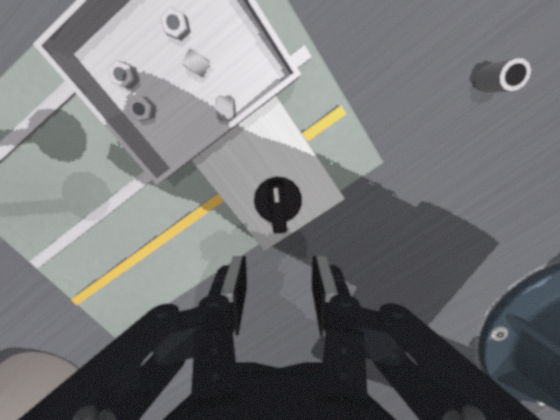

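View pics/c19.png

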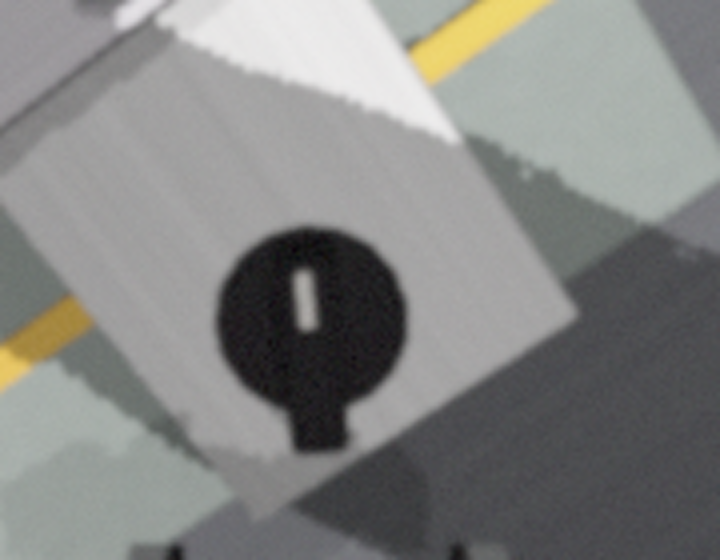

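Run:
```python
from plan import *
st=dict(position=np.array([.42528,.18609,.18672]),orientation=R.from_matrix(np.array([[-0.622, -0.783, -0.005], [-0.783, 0.622, 0.0], [0.003, 0.004, -1.0]])).as_quat())
KC=params('wrist',st);d=np.load('pics/w18.npy')
P=np.array([[at_d(KC,u,v,d[v,u]) for u in range(250,310)] for v in range(170,240)])
z=P[...,2]; m=(z>.082)&(z<.1)
np.set_printoptions(linewidth=200)
print(z[::5,::4].round(3))
q=P[m];print(len(q),q.mean(0))
r=cv2.minAreaRect((q[:,:2]*1000).astype(np.float32));print(r)
w,V=np.linalg.eigh(np.cov(q[:,:2].T));print(np.degrees(np.arctan2(V[1,1],V[0,1])),np.sqrt(w*12))
m2=(z>.05)&(z<.075);print(len(P[m2]),P[m2].mean(0), (P[m2].min(0)+P[m2].max(0))/2)
```

```text
[[ 0.027  0.025  0.026  0.025  0.027  0.026  0.026  0.025  0.026  0.026  0.026  0.026  0.026  0.027  0.025]
 [ 0.025  0.025  0.025  0.026  0.026  0.025  0.025  0.026  0.028  0.026  0.025  0.026  0.027  0.025  0.025]
 [ 0.026  0.027  0.025  0.025  0.06   0.066  0.068  0.07   0.064  0.061  0.058  0.025  0.026  0.025  0.026]
 [ 0.026  0.027  0.026  0.062  0.061  0.084  0.085  0.086  0.086  0.063  0.062  0.061  0.026  0.026  0.026]
 [ 0.025  0.025  0.063  0.062  0.063  0.089  0.091  0.089  0.088  0.062  0.062  0.062  0.062  0.026  0.026]
 [ 0.028  0.061  0.062  0.062  0.062  0.088  0.09   0.089  0.088  0.063  0.062  0.063  0.063  0.024  0.027]
 [ 0.027  0.061  0.061  0.062  0.062  0.088  0.089  0.09   0.086  0.062  0.062  0.063  0.062  0.026  0.027]
 [ 0.026  0.061  0.063  0.062  0.062  0.087  0.088  0.09   0.088  0.062  0.062  0.062  0.062  0.025  0.027]
 [ 0.026  0.026  0.061  0.062  0.063  0.087  0.09   0.09   0.089  0.061  0.062  0.063  0.062  0.025  0.026]
 [ 0.027  0.025  0.026  0.061  0.062  0.086  0.088  0.087  0.089  0.062  0.063  0.061  0.025  0.026  0.026]
 [ 0.027  0.026  0.026  0.026  0.062  0.061  0.089  0.089  0.089  0.087  0.329  0.025  0.027  0.027  0.026]
 [ 0.025  0.025  0.026  0.026  0.026  0.025  0.089  0.089  0.089  0.086  0.027  0.026  0.026  0.025 -0.   ]
 [ 0.026  0.026  0.026  0.025  0.027  0.026  0.088  0.087  0.089  0.088  0.025  0.026 -0.     0.001  0.329]
 [ 0.012  0.025  0.026  0.027  0.025  0.026  0.027  0.026  0.025  0.025  0.001 -0.001 -0.001  0.001 -0.   ]]
770 [0.42823712 0.18536445 0.08848152]
((427.3209228515625, 186.1202392578125), (14.02894401550293, 45.53923034667969), 56.706336975097656)
146.56475323713755 [0.0136625  0.04570853]
1160 [0.42893074 0.18434856 0.06195327] [0.42697177 0.18632973 0.0641993 ]
```

Run:
```python
from plan import *
st=arm.read_state()
print(rowmove(st,[.4275,.186,.065],down(236.6)))
```

```text
(array([-0.16, -0.21, 12.2 ]), array([ 0.23, -0.13, -5.38]))
```

>>> drive_tool --xyz '[[-0.1,-0.2,3],[-0.2,-0.2,6],[-0.2,-0.2,9],[-0.2,-0.2,11],[-0.2,-0.2,12],[-0.2,-0.2,12.2],[-0.2,-0.2,12.2]]' --angular '[[0,0,-5.4],[0.2,-0.1,-5.4],[0.2,-0.1,-5.4],[0.2,-0.1,-5.4],[0.2,-0.1,-5.4],[0.2,-0.1,-5.4],[0.2,-0.1,-5.4]]'

```text
clock: 29.45
position: [0.4278, 0.1864, 0.0651]
orientation: [-0.474, 0.881, 0.0, -0.0]
force: [0.1, 0.4, -0.8]
finger_gap: 0.0362
```

>>> drive_tool --xyz '[[0,0,0],[0,0,0],[0,0,0],[0,0,0]]' --angular '[[0,0,0],[0,0,0],[0,0,0],[0,0,0]]' --gripper -1 --grip_force 40

```text
clock: 29.85
position: [0.4278, 0.1859, 0.0662]
orientation: [-0.474, 0.881, -0.0, -0.0]
force: [-3.4, -3.6, 6.7]
finger_gap: 0.0132
```

```bash
cat > turn.py <<'E'
from plan import *
import sys
st=arm.read_state(); M=R.from_quat(st['orientation']).as_matrix()
yaw=np.degrees(np.arctan2(M[1,0],M[0,0]))%360
print('pos',st['position'].round(4),'yaw',yaw.round(1),'tilt',M[:,2].round(3),'F',st['force'].round(1),'T',st['ft_torque'].round(2),'gap',round(st['finger_gap'],4),'q',st['qpos'].round(2),'t',st['clock'])
step=float(sys.argv[1]); n=int(sys.argv[2])
s=Ry.apply([0,1,0])
for i in range(1,n+1):
    print((M.T@(s*np.radians(step*i)*2.4)).round(2).tolist(), step*i)
E
python3 turn.py 7 10
```

```text
pos [0.4278 0.1859 0.0662] yaw 236.5 tilt [ 0.    -0.001 -1.   ] F [-3.4 -3.6  6.7] T [-0.83  0.59 -0.16] gap 0.0132 q [ 0.41  0.26 -0.44  0.87 -0.   -2.15] t 29.85
[-0.25, 0.15, -0.0] 7.0
[-0.51, 0.3, -0.0] 14.0
[-0.76, 0.44, -0.0] 21.0
[-1.01, 0.59, -0.0] 28.0
[-1.27, 0.74, -0.0] 35.0
[-1.52, 0.89, -0.0] 42.0
[-1.77, 1.04, -0.0] 49.0
[-2.02, 1.19, -0.0] 56.0
[-2.28, 1.33, -0.0] 63.0
[-2.53, 1.48, -0.0] 70.0
```

>>> drive_tool --xyz '[[-0.1,0.05,0],[-0.25,0.15,0],[-0.5,0.3,0],[-0.76,0.44,0],[-1,0.6,0],[-1,0.6,0]]' --angular '[[0,0,3],[0,0,7],[0,0,14],[0,0,21],[0,0,28],[0,0,28]]'

```text
clock: 30.45
position: [0.4275, 0.1969, 0.0663]
orientation: [-0.245, 0.969, -0.001, -0.001]
force: [-3.6, -5.5, -1.3]
finger_gap: 0.0132
```

```bash
python3 turn.py 7 10
```

```text
pos [0.4275 0.1969 0.0663] yaw 208.4 tilt [-0.001 -0.002 -1.   ] F [-3.6 -5.5 -1.3] T [-1.01  0.5  -0.2 ] gap 0.0132 q [ 0.43  0.27 -0.43  0.88 -0.   -1.63] t 30.45
[-0.15, 0.25, -0.0] 7.0
[-0.31, 0.5, -0.0] 14.0
[-0.46, 0.75, -0.0] 21.0
[-0.61, 1.0, -0.0] 28.0
[-0.77, 1.25, -0.0] 35.0
[-0.92, 1.5, -0.0] 42.0
[-1.07, 1.75, -0.0] 49.0
[-1.23, 2.0, -0.01] 56.0
[-1.38, 2.25, -0.01] 63.0
[-1.53, 2.5, -0.01] 70.0
```

>>> drive_tool --xyz '[[-0.15,0.25,0],[-0.31,0.5,0],[-0.46,0.75,0],[-0.61,1,0],[-0.77,1.25,0],[-0.92,1.5,0],[-1.07,1.75,0],[-1.23,2,0],[-1.38,2.25,0],[-1.53,2.5,0]]' --angular '[[0,0,7],[0,0,14],[0,0,21],[0,0,28],[0,0,35],[0,0,42],[0,0,49],[0,0,56],[0,0,63],[0,0,70]]'

```text
clock: 31.45
position: [0.4263, 0.2261, 0.0663]
orientation: [0.355, 0.935, -0.002, -0.002]
force: [-12.7, 1.2, 4.7]
finger_gap: 0.0134
```

```bash
python3 turn.py 7 10
```

```text
pos [0.4263 0.2261 0.0663] yaw 138.4 tilt [-0.006 -0.002 -1.   ] F [-12.7   1.2   4.7] T [0.36 2.46 0.21] gap 0.0134 q [ 0.49  0.29 -0.4   0.89  0.   -0.36] t 31.45
[0.18, 0.23, -0.0] 7.0
[0.37, 0.46, -0.0] 14.0
[0.55, 0.69, -0.0] 21.0
[0.73, 0.92, -0.0] 28.0
[0.91, 1.15, -0.0] 35.0
[1.1, 1.38, -0.0] 42.0
[1.28, 1.61, -0.0] 49.0
[1.46, 1.84, -0.0] 56.0
[1.64, 2.06, -0.01] 63.0
[1.83, 2.29, -0.01] 70.0
```

>>> drive_tool --xyz '[[0.18,0.23,0],[0.37,0.46,0],[0.55,0.69,0],[0.73,0.92,0],[0.91,1.15,0],[1.1,1.38,0],[1.28,1.61,0],[1.46,1.84,0],[1.64,2.06,0],[1.64,2.06,0]]' --angular '[[0,0,7],[0,0,14],[0,0,21],[0,0,28],[0,0,35],[0,0,42],[0,0,49],[0,0,56],[0,0,63],[0,0,63]]'

```text
clock: 32.45
position: [0.4268, 0.2549, 0.0664]
orientation: [0.791, 0.612, -0.002, -0.004]
force: [-5.7, 10.9, -5.4]
finger_gap: 0.0135
```

```bash
python3 turn.py 7 7
```

```text
pos [0.4268 0.2549 0.0664] yaw 75.5 tilt [-0.008  0.003 -1.   ] F [-5.7 10.9 -5.4] T [2.28 1.08 0.1 ] gap 0.0135 q [ 0.53  0.31 -0.37  0.9   0.01  0.79] t 32.45
[0.29, -0.06, 0.0] 7.0
[0.57, -0.12, 0.0] 14.0
[0.86, -0.17, 0.0] 21.0
[1.15, -0.23, 0.0] 28.0
[1.44, -0.29, 0.0] 35.0
[1.72, -0.35, 0.0] 42.0
[2.01, -0.41, 0.01] 49.0
```

>>> drive_tool --xyz '[[0,0,0],[0,0,0],[0,0,0]]' --angular '[[0,0,0],[0,0,0],[0,0,0]]' --gripper -0.15

```text
clock: 32.75
position: [0.4273, 0.255, 0.0669]
orientation: [0.79, 0.613, -0.002, -0.003]
force: [-0.4, 0.4, -0.2]
finger_gap: 0.0365
```

>>> drive_tool --xyz '[[0,0,-3],[0,0,-7],[0,0,-10],[0,0,-12],[0,0,-12],[0,0,-12],[0,0,-12],[0,0,-12],[0,0,-12],[0,0,-12]]' --angular '[[0,0,0],[0,0,0],[0,0,-8],[0,0,-16],[0,0,-24],[0,0,-32],[0,0,-40],[0,0,-48],[0,0,-56],[0,0,-64]]'

```text
clock: 33.75
position: [0.4284, 0.2543, 0.1872]
orientation: [0.343, 0.939, 0.001, -0.003]
force: [0.2, -0.0, -0.5]
finger_gap: 0.0365
```

>>> drive_tool --xyz '[[0,0,0],[0,0,0],[0,0,0],[0,0,0],[0,0,0],[0,0,0],[0,0,0],[0,0,0],[0,0,0],[0,0,0]]' --angular '[[0,0,-8],[0,0,-16],[0,0,-24],[0,0,-32],[0,0,-40],[0,0,-48],[0,0,-56],[0,0,-64],[0,0,-72],[0,0,-80]]'

```text
clock: 34.75
position: [0.4286, 0.254, 0.1875]
orientation: [-0.344, 0.939, 0.003, -0.002]
force: [0.0, -0.2, -0.2]
finger_gap: 0.0363
```

>>> drive_tool --xyz '[[0,0,0],[0,0,0],[0,0,0],[0,0,0],[0,0,0]]' --angular '[[0,0,-8],[0,0,-16],[0,0,-24],[0,0,-32],[0,0,-36]]'

```text
clock: 35.25
position: [0.429, 0.2538, 0.1878]
orientation: [-0.62, 0.785, 0.003, -0.001]
force: [0.0, -0.6, 0.0]
finger_gap: 0.0364
```

```bash
cat > knob.py <<'E'
from plan import *
import sys
st=arm.read_state();print(st['position'],st['qpos'].round(2),st['clock'])
im,d,KC=snap('wrist',sys.argv[1])
u0,v0=map(int,proj(KC,[st['position'][0],st['position'][1],.08]))
P=np.array([at_d(KC,u,v,d[v,u]) for v in range(v0-45,v0+45) for u in range(u0-45,u0+45)])
q=P[(P[:,2]>.082)&(P[:,2]<.1)&(np.linalg.norm(P[:,:2]-st['position'][:2],axis=1)<.04)]
(cx,cy),wh,a=cv2.minAreaRect((q[:,:2]*1000).astype(np.float32))
w,V=np.linalg.eigh(np.cov(q[:,:2].T));ang=np.degrees(np.arctan2(V[1,1],V[0,1]))
print('knob',cx,cy,wh,'bar angle',ang)
M=R.from_quat(st['orientation']).as_matrix();yaw=np.degrees(np.arctan2(M[1,0],M[0,0]))%360
j=ang+90
while j-yaw>90:j-=180
while j-yaw<-90:j+=180
print('yaw',yaw,'jaw',j,rowmove(st,[cx/1000,cy/1000,.065],down(j)))
E
python3 knob.py w20
```

```text
[0.42897252 0.25378896 0.18779379] [ 0.53  0.21 -0.16  1.2   0.01 -2.38] 35.25
knob 430.8123474121094 253.77642822265625 (13.752388954162598, 45.66550827026367) bar angle 165.49198537177872
yaw 256.59611417666304 jaw 255.49198537177872 (array([-1.000e-02, -2.400e-01,  1.228e+01]), array([0.31, 0.14, 1.1 ]))
```

View pics/w20.png

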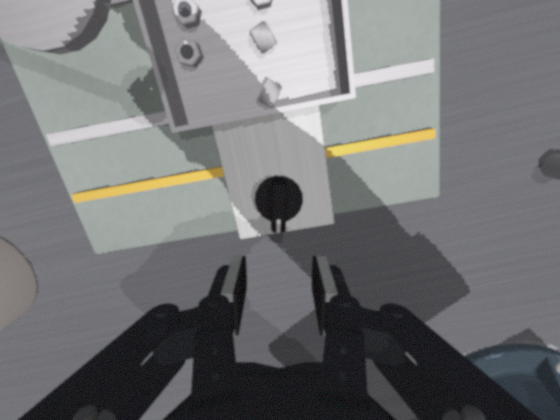

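>>> drive_tool --xyz '[[0,-0.2,3],[0,-0.2,6],[0,-0.2,9],[0,-0.2,11],[0,-0.2,12],[0,-0.2,12.3],[0,-0.2,12.3]]' --angular '[[0.3,0.1,1.1],[0.3,0.1,1.1],[0.3,0.1,1.1],[0.3,0.1,1.1],[0.3,0.1,1.1],[0.3,0.1,1.1],[0.3,0.1,1.1]]'

```text
clock: 36.0
position: [0.4306, 0.2538, 0.0652]
orientation: [-0.613, 0.79, 0.0, 0.0]
force: [-0.4, 0.7, -1.6]
finger_gap: 0.0361
```

>>> drive_tool --xyz '[[0,0,0],[0,0,0],[0,0,0],[0,0,0]]' --angular '[[0,0,0],[0,0,0],[0,0,0],[0,0,0]]' --gripper -1 --grip_force 40

```text
clock: 36.4
position: [0.4314, 0.2541, 0.0664]
orientation: [-0.613, 0.79, -0.0, 0.001]
force: [0.1, -2.2, 7.0]
finger_gap: 0.0134
```

```bash
python3 turn.py 7 10
```

```text
pos [0.4314 0.2541 0.0664] yaw 255.6 tilt [ 0.002  0.002 -1.   ] F [ 0.1 -2.2  7. ] T [-0.38  0.13 -0.13] gap 0.0134 q [ 0.53  0.31 -0.37  0.89  0.   -2.36] t 36.4
[-0.29, 0.06, 0.0] 7.0
[-0.58, 0.12, 0.0] 14.0
[-0.86, 0.17, 0.0] 21.0
[-1.15, 0.23, 0.0] 28.0
[-1.44, 0.29, 0.0] 35.0
[-1.73, 0.35, 0.0] 42.0
[-2.01, 0.4, 0.0] 49.0
[-2.3, 0.46, 0.0] 56.0
[-2.59, 0.52, 0.0] 63.0
[-2.88, 0.58, 0.0] 70.0
```

>>> drive_tool --xyz '[[-0.15,0.03,0],[-0.44,0.09,0],[-0.72,0.15,0],[-1,0.2,0],[-1.3,0.26,0],[-1.58,0.32,0],[-1.87,0.38,0],[-2.15,0.43,0],[-2.45,0.49,0],[-2.6,0.52,0]]' --angular '[[0,0,3.5],[0,0,10.5],[0,0,17.5],[0,0,24.5],[0,0,31.5],[0,0,38.5],[0,0,45.5],[0,0,52.5],[0,0,59.5],[0,0,63]]'

```text
clock: 37.4
position: [0.4313, 0.279, 0.0664]
orientation: [-0.107, 0.994, -0.001, -0.0]
force: [-5.4, -7.5, 3.8]
finger_gap: 0.0131
```

```bash
python3 turn.py 7 10
```

```text
pos [0.4313 0.279  0.0664] yaw 192.3 tilt [ 0.    -0.002 -1.   ] F [-5.4 -7.5  3.8] T [-1.51  0.98 -0.01] gap 0.0131 q [ 0.57  0.33 -0.33  0.91 -0.   -1.21] t 37.4
[-0.08, 0.28, -0.0] 7.0
[-0.16, 0.57, -0.0] 14.0
[-0.23, 0.85, -0.0] 21.0
[-0.31, 1.13, -0.0] 28.0
[-0.39, 1.41, -0.0] 35.0
[-0.47, 1.7, -0.0] 42.0
[-0.54, 1.98, -0.0] 49.0
[-0.62, 2.26, -0.0] 56.0
[-0.7, 2.54, -0.0] 63.0
[-0.78, 2.83, -0.0] 70.0
```

>>> drive_tool --xyz '[[-0.05,0.2,0],[-0.13,0.48,0],[-0.2,0.78,0],[-0.28,1.05,0],[-0.36,1.34,0],[-0.44,1.62,0],[-0.51,1.9,0],[-0.6,2.2,0],[-0.67,2.46,0],[-0.7,2.54,0]]' --angular '[[0,0,5],[0,0,12],[0,0,19],[0,0,26],[0,0,33],[0,0,40],[0,0,47],[0,0,54],[0,0,61],[0,0,63]]'

```text
clock: 38.4
position: [0.4306, 0.3058, 0.0665]
orientation: [0.43, 0.903, -0.001, -0.002]
force: [-9.7, 3.5, 1.4]
finger_gap: 0.0131
```

```bash
python3 turn.py 7 7
python3 - <<'E'
from h import *
for n in('top','scene'):
  im,d,KC=snap(n,n+'22')
  if n=='top': crop(im,50,170,240,320,4,'c20')
  else: crop(im,320,170,500,280,4,'c21')
E
```

```text
pos [0.4306 0.3058 0.0665] yaw 129.1 tilt [-0.004 -0.001 -1.   ] F [-9.7  3.5  1.4] T [0.55 1.81 0.21] gap 0.0131 q [ 0.62  0.36 -0.29  0.92  0.   -0.07] t 38.4
[0.22, 0.2, -0.0] 7.0
[0.43, 0.39, -0.0] 14.0
[0.65, 0.59, -0.0] 21.0
[0.87, 0.79, -0.0] 28.0
[1.09, 0.99, -0.0] 35.0
[1.3, 1.18, -0.0] 42.0
[1.52, 1.38, -0.0] 49.0
```

View pics/c20.png

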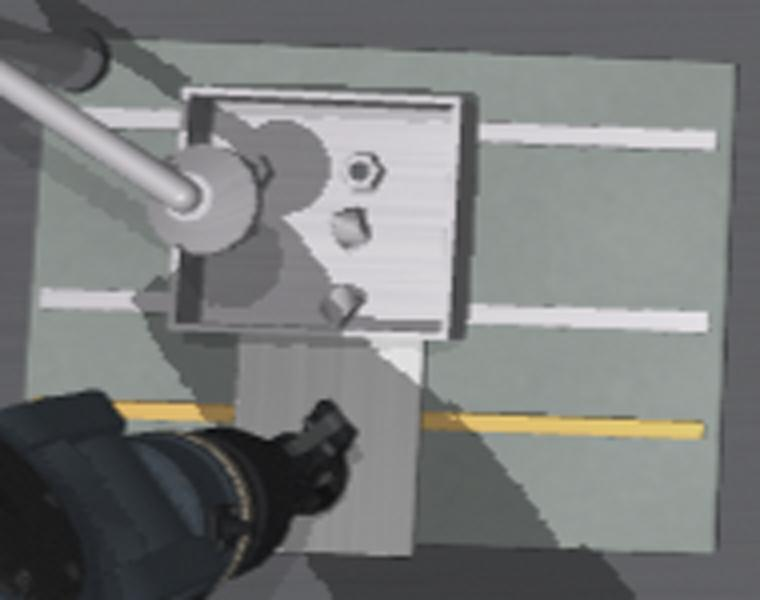

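View pics/c21.png

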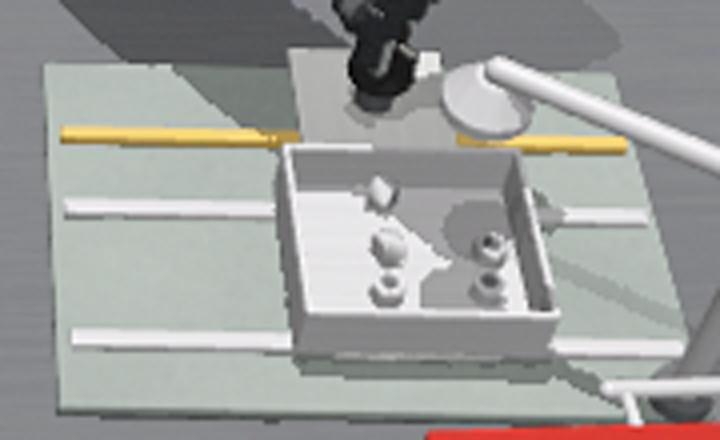

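Run:
```python
from plan import *
T=params('top');S=params('scene')
s=Ry.apply([0,1,0])
def c(KC,pts,z,off): return np.mean([at_z(KC,u/4+off[0],v/4+off[1],z) for u,v in pts],0)
p=c(T,[(182,87),(477,95),(464,340),(168,327)],.07,(50,170));h=c(T,[(205,198)],.188,(50,170));print(p,h,(h-p)@s)
p=c(S,[(280,147),(519,151),(560,316),(295,312)],.07,(320,170));h=c(S,[(487,105)],.188,(320,170));print(p,h,(h-p)@s)
# depth-based: spray head
from scipy.ndimage import label
d=np.load('pics/top22.npy');
P=np.array([at_d(T,u,v,d[v,u]) for v in range(195,245) for u in range(75,130)])
q=P[(P[:,2]>.183)&(P[:,2]<.20)];print('head top-depth',len(q),q.min(0),q.max(0),(q.min(0)+q.max(0))/2)
d=np.load('pics/scene22.npy');
P=np.array([at_d(S,u,v,d[v,u]) for v in range(180,210) for u in range(425,460)])
q=P[(P[:,2]>.183)&(P[:,2]<.20)];print('head scene',len(q),q.min(0),q.max(0),(q.min(0)+q.max(0))/2)
# base plate from scene
b=c(S,[(44,64),(614,73),(700,418),(60,412)],.012,(320,170));print('base',b,b+Ry.apply([.045,.040,0]))
```

```text
[0.58202081 0.29174028 0.07      ] [0.58359116 0.31539036 0.188     ] 0.02370039229741054
[0.58663686 0.29805905 0.07      ] [0.5842094  0.31926389 0.188     ] 0.02104253678075353
head top-depth 127 [0.55575921 0.28589255 0.18504423] [0.61052477 0.34025113 0.19997997] [0.58314199 0.31307184 0.1925121 ]
head scene 120 [0.55904252 0.28911902 0.18542843] [0.6140607  0.3421456  0.19998909] [0.58655161 0.31563231 0.19270876]
base [0.54164332 0.27812099 0.012     ] [0.58874062 0.31562891 0.012     ]
```

>>> drive_tool --xyz '[[0.16,0.14,0],[0.38,0.34,0],[0.6,0.54,0],[0.81,0.74,0],[1.03,0.93,0],[1.25,1.13,0],[1.47,1.33,0],[1.52,1.38,0],[1.52,1.38,0]]' --angular '[[0,0,5],[0,0,12],[0,0,19],[0,0,26],[0,0,33],[0,0,40],[0,0,47],[0,0,49],[0,0,49]]'

```text
clock: 39.4
position: [0.4312, 0.3279, 0.0665]
orientation: [0.764, 0.645, -0.001, -0.002]
force: [-3.0, 7.5, -6.0]
finger_gap: 0.013
```

>>> drive_tool --xyz '[[0,0,0],[0,0,0],[0,0,0]]' --angular '[[0,0,0],[0,0,0],[0,0,0]]' --gripper -0.15

```text
clock: 39.7
position: [0.4314, 0.3279, 0.0669]
orientation: [0.764, 0.645, -0.001, -0.002]
force: [0.0, 0.4, 0.8]
finger_gap: 0.0365
```

>>> drive_tool --xyz '[[0,0,-3],[0,0,-7],[0,0,-10],[0,0,-12],[0,0,-12]]' --angular '[[0,0,0],[0,0,0],[0,0,0],[0,0,0],[0,0,0]]'

```text
clock: 40.2
position: [0.4333, 0.3284, 0.1901]
orientation: [0.765, 0.645, 0.002, -0.002]
force: [-0.9, 0.4, -1.5]
finger_gap: 0.0362
```

```bash
python3 knob.py w23
python3 - <<'E'
from h import *
for n in('top','scene'):
  im,d,KC=snap(n,n+'23')
  if n=='top': crop(im,50,170,240,320,4,'c20')
  else: crop(im,320,170,500,280,4,'c21')
E
```

```text
[0.43333022 0.32835105 0.19014463] [ 0.65  0.28 -0.06  1.23  0.    0.82] 40.2
knob 434.20343017578125 326.9204406738281 (13.3505859375, 46.04225540161133) bar angle 169.81595937530386
yaw 80.26143571250992 jaw 79.81595937530386 (array([-0.2 ,  0.12, 12.51]), array([-0.04, -0.32,  0.45]))
```

View pics/w23.png

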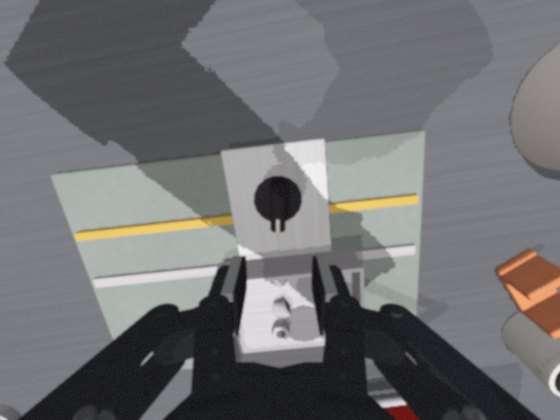

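View pics/c20.png

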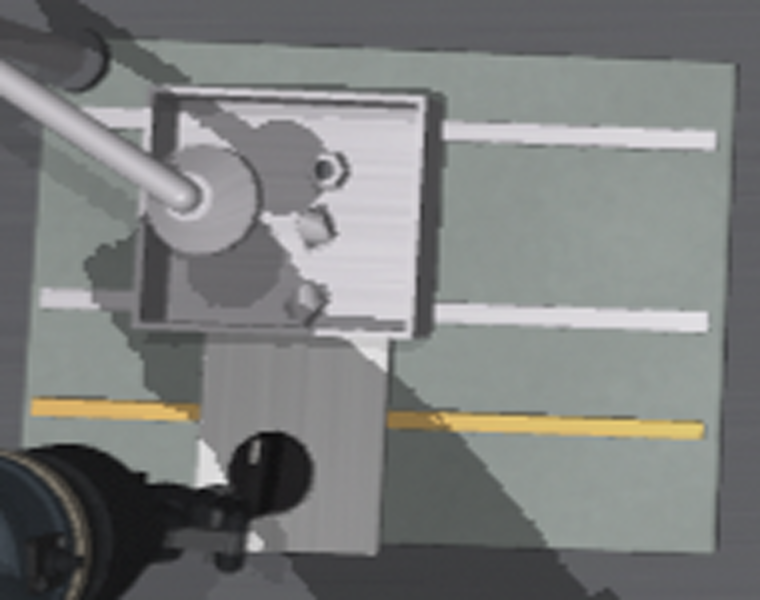

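View pics/c21.png

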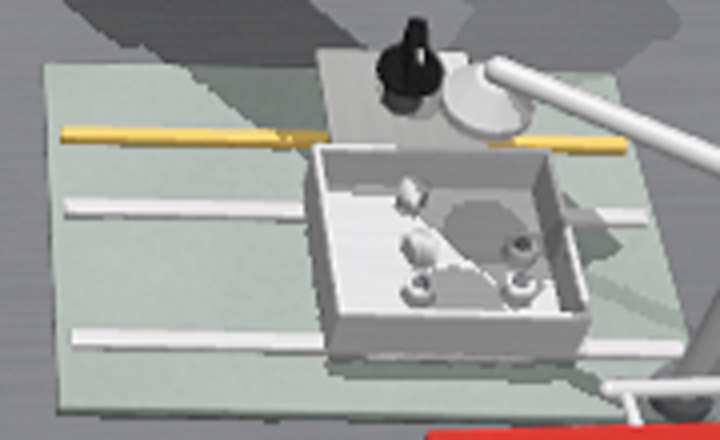

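Run:
```python
from plan import *
im=cv2.imread('pics/w23.png');crop(im,40,110,240,310,3,'c22');crop(im,200,110,440,310,3,'c23')
```

```text
(no output)
```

View pics/c22.png

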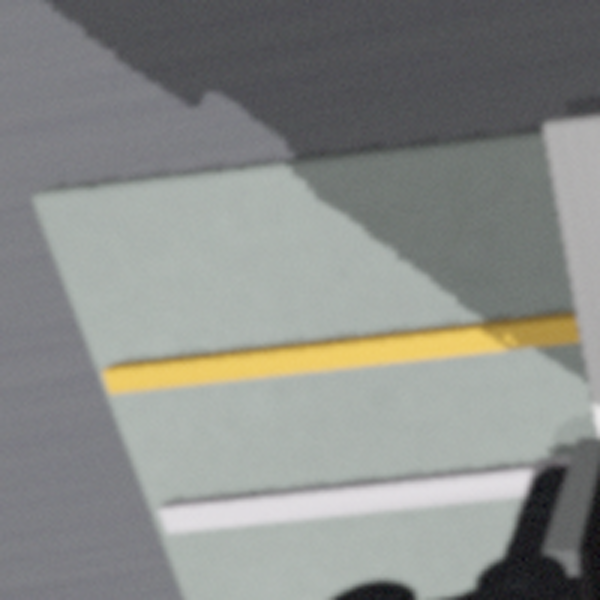

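View pics/c23.png

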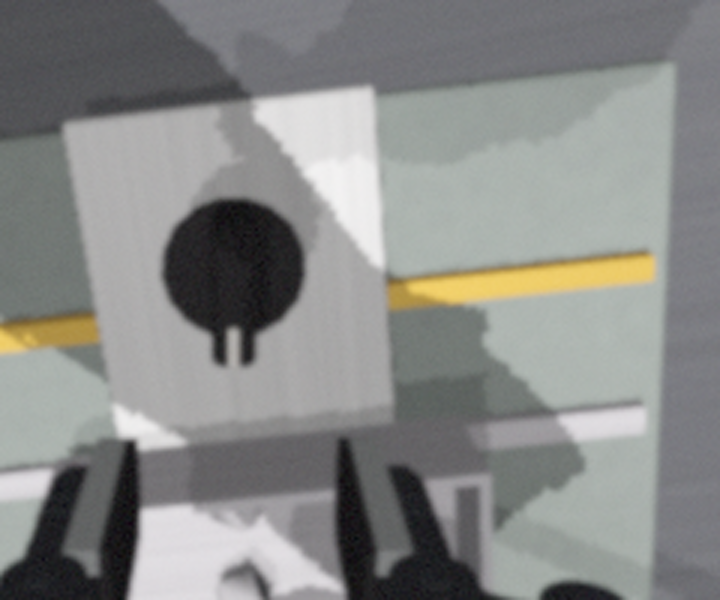

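Run:
```python
from plan import *
st=arm.read_state();print(st['position'],st['orientation'])
KC=params('wrist',st)
B=[at_z(KC,u,v,.012) for u,v in [(51.7,176),(425.3,131.7),(418.3,296.7),(101.7,310)]]
C=[at_z(KC,u,v,.026) for u,v in [(221.7,151.7),(324.7,139),(330.7,250)]]
print(np.round(B,4),np.round(C,4))
e=B[1]-B[0];print('base len',np.linalg.norm(e),np.degrees(np.arctan2(e[1],e[0])))
s=e/np.linalg.norm(e)
mid=(B[0]+B[1])/2
print('head y along s',mid@s+.040,'carriage', (C[0]+C[1])@s/2,'width',(C[1]-C[0])@s,'knob',np.array([.4342,.3269,.089])@s)
for i in(2,3): print(B[i]@s-mid@s)
T=params('top');S=params('scene');s=Ry.apply([0,1,0])
def c(KC,pts,z,off): return np.mean([at_z(KC,u/4+off[0],v/4+off[1],z) for u,v in pts],0)
p=c(T,[(153,87),(444,94),(431,338),(134,326)],.07,(50,170));h=c(T,[(205,198)],.188,(50,170));print(p,h,(h-p)@s)
p=c(S,[(312,147),(550,153),(588,317),(328,315)],.07,(320,170));h=c(S,[(487,105)],.188,(320,170));print(p,h,(h-p)@s)
d=np.load('pics/top23.npy')
```

```text
[0.43168737 0.32725687 0.18630049] [ 0.76453789  0.64457386 -0.00111717 -0.00225906]
[[0.3757 0.0801 0.012 ]
 [0.3976 0.4904 0.012 ]
 [0.6052 0.48   0.012 ]
 [0.5555 0.0697 0.012 ]] [[0.3801 0.2757 0.026 ]
 [0.3854 0.3824 0.026 ]
 [0.5118 0.3744 0.026 ]]
base len 0.4109110718912835 86.94358019090974
head y along s 0.3454430761447369 carriage 0.3489913623632908 width 0.10680610182777414 knob 0.349586226442727
0.20613915935462818
-0.20622026375372554
[0.58290093 0.31015273 0.07      ] [0.58359116 0.31539036 0.188     ] 0.005267287870487581
[0.58844902 0.31804363 0.07      ] [0.5842094  0.31926389 0.188     ] 0.0009892053830281482
```

>>> drive_tool --xyz '[[0,0,-4],[0,0,-8],[-1,0,-12],[-2,0,-16],[-2,0,-18],[-2,0,-18],[-2,0,-18]]' --angular '[[0,0,-2],[0,0,-5],[0,0,-7],[0,0,-7],[0,0,-7],[0,0,-7],[0,0,-7]]'

```text
clock: 41.05
position: [0.4292, 0.3072, 0.365]
orientation: [0.724, 0.69, -0.002, -0.002]
force: [-0.3, 0.3, -0.0]
finger_gap: 0.0366
```

Run:
```python
from plan import *
st=arm.read_state();print(st['position'].tolist(),st['orientation'].tolist(),st['dq'].round(3))
im,d,KC=snap('wrist','w24');crop(im,60,60,460,360,2,'c24')
```

```text
[0.4292057044565003, 0.3071595116160082, 0.3649945159267315] [0.7237978172453962, 0.6900059617282269, -0.0016906369544911143, -0.002373663201268197] [ 0.003  0.009 -0.026 -0.006  0.001 -0.002]
```

View pics/c24.png

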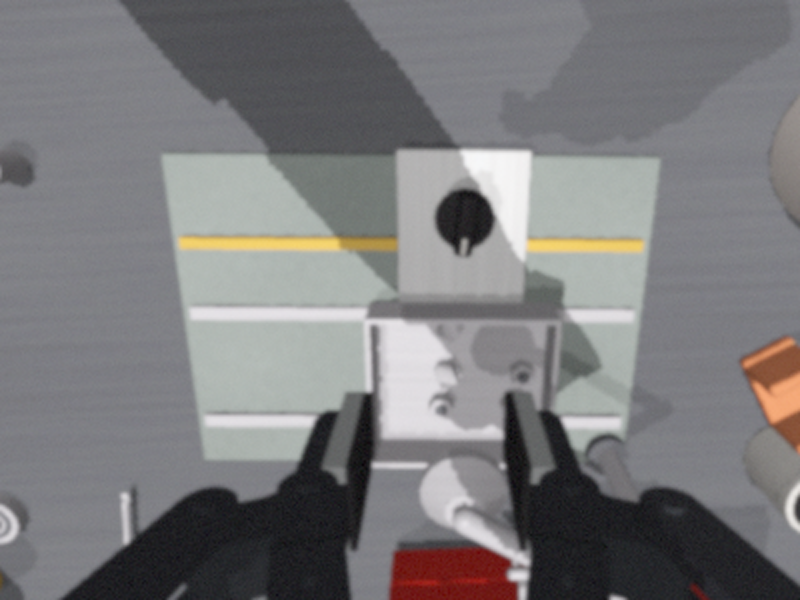

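Run:
```python
from plan import *
st=dict(position=np.array([0.4292057, 0.3071595, 0.3649945]),orientation=np.array([0.7237978, 0.6900060, -0.0016906, -0.0023737]))
KC=params('wrist',st); f=lambda u,v,z: at_z(KC,60+u/2,60+v/2,z)
B=[f(163,154,.012),f(660,158,.012)]; e=B[1]-B[0];L=np.linalg.norm(e);s=e/L;print(L,np.degrees(np.arctan2(e[1],e[0])))
h=(B[0]+B[1])@s/2+.04*L/.42
C=[f(397,150,.026),f(531,150,.026)];print('plate',(C[0]+C[1])@s/2-h,(C[1]-C[0])@s)
Pn=[f(365,316,.07),f(562,317,.07)];print('pan',(Pn[0]+Pn[1])@s/2-h,(Pn[1]-Pn[0])@s)
d=np.load('pics/w24.npy')
Q=np.array([at_d(KC,u,v,d[v,u]) for v in range(150,230) for u in range(240,320)])
q=Q[(Q[:,2]>.083)&(Q[:,2]<.1)];
if len(q): 
  q=q[np.linalg.norm(q[:,:2]-[.434,.327],axis=1)<.05]; print('knob',len(q),(q.min(0)+q.max(0))/2@s-h if 0 else ((q.min(0)+q.max(0))/2)@s-h)
# all cloud: base edge, head
V,U=np.mgrid[90:340,100:440]
P=np.array([at_d(KC,u,v,d[v,u]) for v,u in zip(V.ravel(),U.ravel())])
hd=P[(P[:,2]>.184)&(P[:,2]<.197)&(np.linalg.norm(P[:,:2]-[.584,.318],axis=1)<.06)];print('head z',len(hd),hd.min(0),hd.max(0))
y=hd@s;x=hd@np.cross(s,[0,0,1]);print('head y range',y.min()-h,y.max()-h)
w=P[(P[:,2]>.064)&(P[:,2]<.076)&(P[:,0]>.49)];y=w@s;print('pan rim',len(w),y.min()-h,y.max()-h)
```

```text
0.41468614140769716 86.81798332763177
plate 0.0033051300730810307 0.10831195024006386
pan 0.0038882110513053236 0.15908238143472878
knob 291 0.0024291512469924448
head z 162 [0.55599429 0.2880133  0.18726779] [0.58297935 0.34272846 0.19699999]
head y range -0.028039836773209703 0.026862649937840544
pan rim 765 -0.07757933678728574 0.15755420946257698
```

Run:
```python
from plan import *
st=dict(position=np.array([0.4292057, 0.3071595, 0.3649945]),orientation=np.array([0.7237978, 0.6900060, -0.0016906, -0.0023737]))
KC=params('wrist',st)
d=np.load('pics/w24.npy'); V,U=np.mgrid[90:340,60:440]
P=np.array([at_d(KC,u,v,d[v,u]) for v,u in zip(V.ravel(),U.ravel())])
s=np.array([np.cos(np.radians(86.85)),np.sin(np.radians(86.85)),0]);n=np.array([s[1],-s[0],0])
Y=P@s;X=P@n;Z=P[:,2]
def rng(m,bins):
    out=[]
    for a,b in bins:
        k=m&(X>a)&(X<b)
        if k.sum()>5: out.append((round(a,3),k.sum(),Y[k].min().round(4),Y[k].max().round(4),((Y[k].min()+Y[k].max())/2).round(4)))
    for o in out: print(*o)
print(np.percentile(Z[(X>.36)&(X<.5)],[5,50,95]))
x0=X[(Z>.008)&(Z<.016)].min();print('xmin',x0)
bins=[(a,a+.01) for a in np.arange(.34,.56,.01)]
print('base');rng((Z>.007)&(Z<.03)&(Y<.6)&(Y>0.0),bins)
print('plate');rng((Z>.022)&(Z<.030)&(Y<.5)&(Y>.15),bins)
print('rim');rng((Z>.066)&(Z<.074)&(Y>.2)&(Y<.5),[(a,a+.01) for a in np.arange(.46,.6,.01)])
k=(Z>.184)&(Z<.2)&(np.hypot(P[:,0]-.584,P[:,1]-.318)<.06);print('head',Y[k].min(),Y[k].max(),X[k].min(),X[k].max())
```

```text
[-0.00076204  0.0126116   0.42453761]
xmin 0.3690056072979499
base
0.36 200 0.2957 0.4048 0.3503
0.37 1413 0.0967 0.5154 0.306
0.38 1509 0.0968 0.5161 0.3065
0.39 1460 0.0972 0.5156 0.3064
0.4 1300 0.0975 0.5153 0.3064
0.41 1228 0.0977 0.5161 0.3069
0.42 1231 0.0973 0.5156 0.3064
0.43 1235 0.0973 0.515 0.3062
0.44 1415 0.0968 0.5148 0.3058
0.45 1121 0.0974 0.5154 0.3064
0.46 1257 0.0971 0.5157 0.3064
0.47 1300 0.097 0.5151 0.306
0.48 1230 0.0971 0.5147 0.3059
0.49 1127 0.0973 0.5156 0.3064
0.5 888 0.0976 0.5155 0.3065
0.51 587 0.0973 0.5158 0.3066
0.52 830 0.0969 0.5148 0.3058
0.53 845 0.0971 0.515 0.306
0.54 778 0.0984 0.5146 0.3065
0.55 770 0.0972 0.5152 0.3062
0.56 731 0.0978 0.5152 0.3065
plate
0.36 200 0.2957 0.4048 0.3503
0.37 400 0.2955 0.4048 0.3502
0.38 410 0.2954 0.404 0.3497
0.39 394 0.2952 0.4049 0.35
0.4 261 0.2951 0.4037 0.3494
0.41 217 0.2949 0.4041 0.3495
0.42 208 0.2947 0.4049 0.3498
0.43 219 0.2964 0.4033 0.3498
0.44 304 0.1535 0.4896 0.3215
0.45 324 0.2961 0.4046 0.3503
0.46 348 0.2959 0.403 0.3494
0.47 352 0.2957 0.404 0.3499
0.48 337 0.2956 0.4046 0.3501
0.49 268 0.2712 0.4288 0.35
0.51 57 0.2741 0.4251 0.3496
0.52 180 0.2739 0.4256 0.3498
0.53 198 0.2738 0.4258 0.3498
0.54 174 0.2751 0.4247 0.3499
0.55 152 0.2749 0.4239 0.3494
0.56 130 0.2747 0.4244 0.3495
rim
0.49 305 0.2706 0.4299 0.3502
0.5 54 0.2704 0.4299 0.3502
0.51 34 0.2702 0.4294 0.3498
0.52 30 0.2698 0.43 0.3499
0.53 27 0.2711 0.4295 0.3503
0.54 30 0.2707 0.4301 0.3504
0.55 30 0.2704 0.4294 0.3499
0.56 19 0.2704 0.4299 0.3501
0.57 12 0.4255 0.4289 0.4272
head 0.31934400186333084 0.3742454462803394 0.5377131737707138 0.5879996016238491
```

Run:
```python
from plan import *
st=arm.read_state()
print(rowmove(st,[.4335,.327,.12],down(79.8)),rowmove(st,[.4335,.327,.065],down(79.8)))
```

```text
(array([ 2.01,  0.52, 24.44]), array([-0.39,  0.02,  7.47])) (array([ 2.01,  0.56, 29.94]), array([-0.39,  0.02,  7.47]))
```

>>> drive_tool --xyz '[[1,0.2,4],[2,0.5,8],[2,0.5,12],[2,0.5,16],[2,0.5,20],[2,0.5,24],[2,0.5,26.5],[2,0.5,28.5],[2,0.5,29.9],[2,0.5,29.9]]' --angular '[[-0.4,0,3],[-0.4,0,7.5],[-0.4,0,7.5],[-0.4,0,7.5],[-0.4,0,7.5],[-0.4,0,7.5],[-0.4,0,7.5],[-0.4,0,7.5],[-0.4,0,7.5],[-0.4,0,7.5]]'

```text
clock: 42.1
position: [0.431, 0.3256, 0.0624]
orientation: [0.767, 0.641, -0.003, 0.0]
force: [-0.2, -1.0, 0.2]
finger_gap: 0.0361
```

>>> drive_tool --xyz '[[0,0,0],[0,0,0],[0,0,0],[0,0,0]]' --angular '[[0,0,0],[0,0,0],[0,0,0],[0,0,0]]' --gripper -1

```text
clock: 42.5
position: [0.4311, 0.3274, 0.0626]
orientation: [0.767, 0.642, -0.001, -0.001]
force: [0.2, 8.8, -1.7]
finger_gap: 0.0135
```

```bash
python3 turn.py -8 1
```

```text
pos [0.4311 0.3274 0.0626] yaw 79.9 tilt [-0.003 -0.    -1.   ] F [ 0.2  8.8 -1.7] T [ 1.55 -0.04  0.26] gap 0.0135 q [ 0.65  0.38 -0.27  0.93  0.    0.83] t 42.5
[-0.33, 0.04, 0.0] -8.0
```

>>> drive_tool --xyz '[[-0.1,0,0],[-0.2,0,0],[-0.33,0.04,0],[-0.33,0.04,0],[-0.33,0.04,0]]' --angular '[[0,0,-2.5],[0,0,-5.5],[0,0,-8],[0,0,-8],[0,0,-8]]'

```text
clock: 43.0
position: [0.4309, 0.3244, 0.0626]
orientation: [0.72, 0.693, -0.001, -0.001]
force: [0.9, 2.9, -1.9]
finger_gap: 0.0131
```

>>> drive_tool --xyz '[[0,0,0],[0,0,0],[0,0,0]]' --angular '[[0,0,0],[0,0,0],[0,0,0]]' --gripper -0.15

```text
clock: 43.3
position: [0.4306, 0.324, 0.0624]
orientation: [0.721, 0.693, -0.001, -0.001]
force: [-0.1, -0.6, 0.4]
finger_gap: 0.0362
```

>>> drive_tool --xyz '[[0,0,-4],[0,0,-8],[0,0,-12],[0,0,-16],[-1,0,-20],[-2,0,-24],[-2,0,-28],[-2,0,-30],[-2,0,-30],[-2,0,-30]]' --angular '[[0,0,0],[0,0,0],[0,0,0],[0,0,0],[0,0,0],[0,0,0],[0,0,0],[0,0,0],[0,0,0],[0,0,0]]'

```text
clock: 44.3
position: [0.431, 0.304, 0.3621]
orientation: [0.721, 0.693, -0.001, -0.001]
force: [-0.4, 0.1, -0.4]
finger_gap: 0.0367
```

```bash
cat > chk.py <<'E'
from plan import *
import sys
st=arm.read_state();print(st['position'],st['clock'])
im,d,KC=snap('wrist',sys.argv[1]); V,U=np.mgrid[90:340,60:440]
P=np.array([at_d(KC,u,v,d[v,u]) for v,u in zip(V.ravel(),U.ravel())])
s=np.array([np.cos(np.radians(86.85)),np.sin(np.radians(86.85)),0]);n=np.array([s[1],-s[0],0])
Y=P@s;X=P@n;Z=P[:,2]
def rng(m,bins):
    o=[]
    for a in bins:
        k=m&(X>a)&(X<a+.01)
        if k.sum()>5: o.append((Y[k].min(),Y[k].max()))
    o=np.array(o);print(len(o),np.median(o,0),'centre',np.median(o.mean(1)))
rng((Z>.007)&(Z<.03)&(Y<.6)&(Y>0),np.arange(.38,.5,.01))
rng((Z>.022)&(Z<.030)&(Y<.5)&(Y>.15),np.arange(.37,.49,.01))
rng((Z>.066)&(Z<.074)&(Y>.2)&(Y<.5),np.arange(.49,.56,.01))
k=(Z>.184)&(Z<.2)&(np.hypot(P[:,0]-.584,P[:,1]-.318)<.06);print('head',(Y[k].min()+Y[k].max())/2)
E
python3 chk.py w25
```

```text
[0.43101646 0.30401457 0.36206998] 44.3
12 [0.09733919 0.51539105] centre 0.30631135022139655
12 [0.2918384  0.40119506] centre 0.34649926821890664
8 [0.26706599 0.42637352] centre 0.346520533406238
head 0.3463250604369763
```

View pics/w25.png

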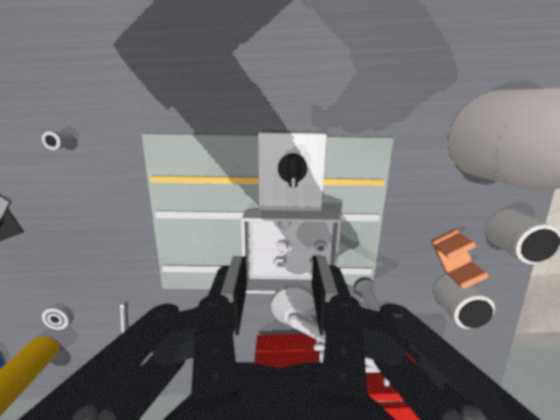

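>>> drive_tool --xyz '[[0.5,-4,0],[1,-8,0],[1.5,-12,0],[2,-16,0],[3,-20,0],[3.5,-23,0],[3.5,-23,0],[3.5,-23,0]]' --angular '[[0,0,0],[0,0,0],[0,0,0],[0,0,0],[0,0,0],[0,0,0],[0,0,0],[0,0,0]]'

```text
clock: 45.15
position: [0.2017, 0.3476, 0.3616]
orientation: [0.72, 0.694, -0.003, -0.001]
force: [0.9, 0.1, 0.1]
finger_gap: 0.0364
```

Run:
```python
from h import *
for n in('top','scene'):
  im,d,KC=snap(n,n+'30'); cv2.imwrite(f'pics/{n}30b.png',cv2.resize(im,(800,600),interpolation=cv2.INTER_CUBIC))
  if n=='scene': crop(im,320,170,500,280,4,'c31')
  else: crop(im,330,180,430,300,5,'c32')
```

```text
(no output)
```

View pics/top30b.png

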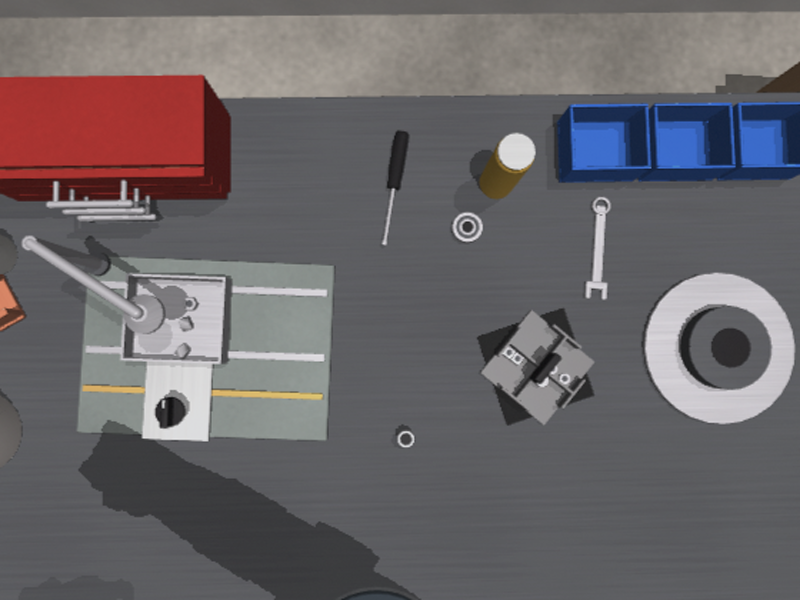

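View pics/scene30b.png

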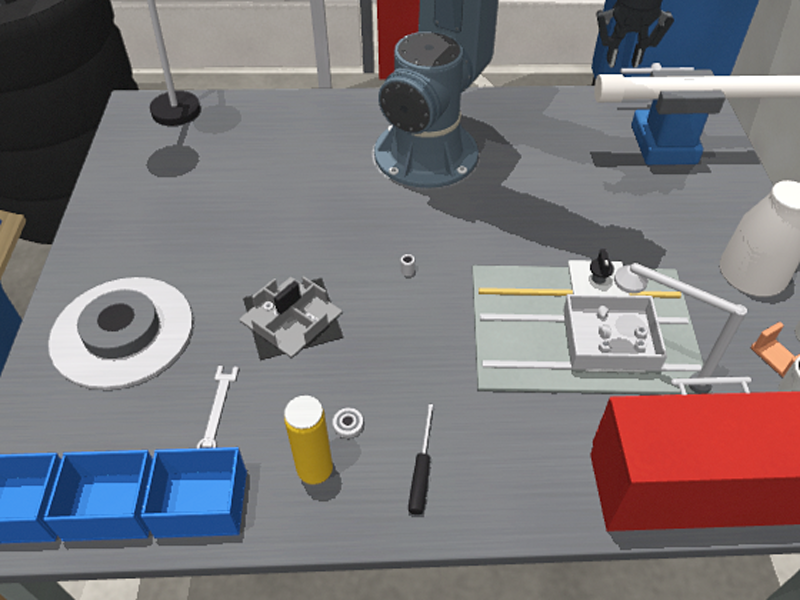

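View pics/c31.png

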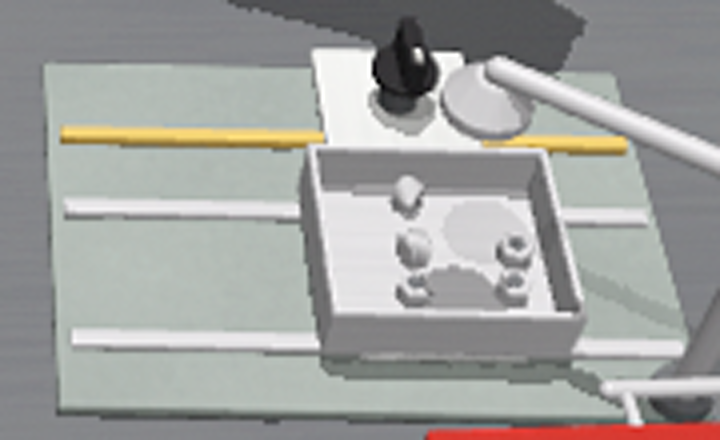

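View pics/c32.png

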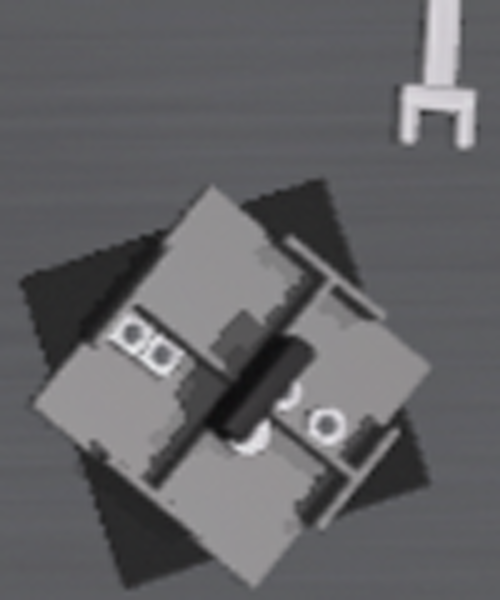

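Run:
```python
from workcell import arm
print(arm.hand_in())
```

```text
the job is handed in; nothing more can be done
None
```

I finished the job and handed it in at about 45 s of the 210 s allowed; the hand-in reports no verdict.

- **Hex nuts:** I placed both loose nuts in the pan, then tipped the organiser about 35° towards the hex corner over it. All three of its hex nuts slid out, so five are in the pan. Two of them lie tilted rather than flat. The final top and scene pictures show no other loose nut on the bench.
- **Organiser:** It is back on its mat and level, with floor readings of 7–8 mm. It sits about 2–3 mm off the mat's centre at its original yaw, which is not square to the mat. The two square nuts, two washers and the bush are in their own compartments, though they slid about inside them.
- **Carriage:** I wound the knob in two strokes. My wrist-depth measurement then showed the pan about 3 mm past the spray head, so I turned the knob back 8°. The last check put the pan within about 0.2 mm of the head along the travel.
- **Camera disagreement:** My overhead-camera readings put the pan a few millimetres short before that correction. I had misread the pan's rim in that view, so I relied on the wrist depth.
- **Other items:** The spanner, screwdriver, bearing and socket look unmoved in the pictures. I saw no loose nut get knocked aside.

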